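# Index a turbidity cell in the self-centring chuck of the nephelometer

## Task

Get the blue-capped sample cell ready for its turbidity reading: the chuck on the sloping deck was left closed, so swing its lever back to open the jaws, then set the cell gently down on the chuck's seat, standing square to the deck, with its white index line facing the red index mark. Then swing the lever clockwise until all three jaws grip the cell, with the line still on the mark, and let go of everything. The glass must not be dropped in or tipped over, and the two calibration standards and the two loose bottles beside it must be left standing where they are.

Things in the scene. Friction and masses are not known exactly. Their poses are not given: they have to be found in the camera images.
- turbidimeter: fixed bench instrument, off-white wedge 210 deep x 224 wide mm, 40 mm high in front and 133 mm at the back, its deck sloping up 24 degrees away from its front. Origin: centre of its underside on the worktop; x points from its front to its back, y to its left, z up. Front panel blue with a display and keys
- chuck: fixed cell chuck on the deck. Origin: on its axis at the deck surface; z = chuck axis, square to the deck (leans 24 degrees from vertical towards the instrument's front), x = uphill, y = to the instrument's left. Flange radius 61 mm, 4 mm high; dark fixed ring radius 30 to 46 mm up to z = 18.5 mm, red index mark on it at the downhill side (-x); jaws rise to z = 38 mm
- cell_seat: black rubber disc in the bottom of the chuck on which the cell stands, 49 mm across; origin: centre of its underside on the chuck axis; its top is at z = 7 mm in the chuck's frame
- index_mark (a point): tip end of the red index mark on the chuck's fixed ring, 39 mm from the axis on the chuck's -x side, at z = 21 mm
- chuck_sleeve (a joint): angle (rad) of the knurled sleeve with the lever that drives the three jaws; 0 = fully open, 1.2 = stop; grows clockwise seen from above the deck. The jaw faces stand 27.5 mm - 6 mm x angle from the axis, so they touch the 46 mm cell at about 0.75 and grip it at 0.8 to 0.9. It stays where it is left; turning takes about 3 N at the knob
- lever_knob (a point): middle of the lever's upright black knob (16.5 mm across, parallel to the chuck axis, from z = 16.5 to 50 mm in the chuck's frame), 83 mm from the axis at z = 36 mm. In the chuck's frame the knob lies at angle -0.61 rad - chuck_sleeve about z (right rear when open, right when closed). The flat lever arm under it ends at z = 16.5 mm
- jaw_rear: steel jaw with slippery white plastic face, uphill (+x) side of the chuck, 16 mm wide, z = 19 to 38 mm; slides radially. Its frame coincides with the chuck's when the jaws are open
- jaw_left: the same jaw at 120 degrees about the chuck axis (downhill left)
- jaw_right: the same jaw at 240 degrees about the chuck axis (downhill right)
- sample_cell: closed round glass cell with BLUE ribbed cap, loose, upright, about 160 g, half of it in its grey foot: 12 mm foot and glass 46 mm across, 74 mm high; cap 44 mm across from z = 74 to 100 mm. Origin: centre of its underside, z up along its axis, x towards its white index line (line on the glass, a rib on the cap and an arrow on top of the cap all point along +x)
- cell_index (a point): point on the sample cell's white index line, 23 mm from its axis (+x of the cell), 50 mm above its underside
- standard_black: calibration standard, same cell with a BLACK cap; leave it alone. Origin: centre of its underside
- standard_green: calibration standard, same cell with a GREEN cap; leave it alone. Origin: centre of its underside
- bottle_teal: loose water sample bottle, teal cap, 53 mm across, 173 mm high; leave it alone. Origin: centre of its underside
- bottle_navy: loose water sample bottle, navy cap and blue label, 55 mm across, 181 mm high; leave it alone. Origin: centre of its underside
Not all that is in view belongs to the job. What is shaped like the sample_cell but pink or yellow is not meant.

How it is judged:
At the end, for the whole second after the job is handed in: The blue-capped cell stands on the seat (its underside within 8 mm of the seat's origin, its axis within 5 degrees of the chuck axis), its index line within 10 degrees of the red mark, all three jaws press on it with more than 1 N each, and it is at rest (distance between sample_cell and cell_seat below 0.008 m and angle between the z axis of sample_cell and the z axis of chuck, either way round below 0.09 rad and z of cell_index in the frame of chuck above 0.045 m and x of cell_index in the frame of chuck below -0.015 m and angle between the x axis of sample_cell and the x axis of chuck, either way round below 0.175 rad and contact force between each of jaw_rear, jaw_left, jaw_right and sample_cell above 1 N and linear speed of sample_cell below 0.02 m/s); the robot touches nothing.
It fails at once if the sample cell is dropped or jammed hard onto the seat (over 40 N) (contact force between sample_cell and cell_seat above 40 N).
It fails at once if the sample cell is tipped over (angle between sample_cell's own z axis and vertical above 1 rad).
It fails at once if a standard or a loose bottle is pushed away (over 30 mm) or knocked over (distance of any of standard_black, standard_green, bottle_teal, bottle_navy from where it was at the start of the episode above 0.03 m or angle between any of standard_black, standard_green, bottle_teal, bottle_navy's own z axis and vertical above 0.4 rad).
It also fails if it takes over 58 s, if anything falls off the work surface, if the arm or the gripper's body presses on something with over 40 N, if the wrist force passes 120 N, or if a joint passes its speed limit or range.

## Robot

A 6-joint arm with a two-finger parallel gripper is mounted at the origin on a cart in front of the work surface, level with it; the furniture and walls round the work are solid. World frame = base frame: x ahead of the robot, y to its left, z up, the work surface at z = 0. Lengths are in m, angles in rad, forces in N, time in s.
With the tool pointing down it reaches from about 0.35 to 0.875 m from the base axis. Payload 4.2 kg.
Tool frame: the origin (TCP) lies at the very end of the fingers, on their centre line; the grasp point (between the pads) lies 19 mm behind it; x points along the fingers, y is the direction in which the jaws open and shut, and the axes are right-handed (so a half turn about x gives the same grasp; the last joint's range is limited). The gripper opens to 85 mm and grips with 20 to 120 N. Pads are 22 mm wide; open, the fingers measure 114 mm over their backs; the gripper's body (76 mm by 85 mm) begins 54 mm behind the grasp point. The pads swing forward as they close: fully open they stand 13 mm farther back than shut.
Start: joints at [1.393, 0.385, 0.008, 0, -1.194, -0.259], TCP at [0.264, 0.566, 0.231] pointing down, gripper open.
Joint ranges: [-3.14, 3.14], [-1.21, 2.06], [-1.07, 1.41], [-3.16, 2.05], [-2.99, -0.16], [-3.1, 3.1]. Speed limits (rad/s): [2.79, 2.79, 3.14, 3.14, 3.14, 3.14].

## Interface

Orientations are given as [roll, pitch, yaw] about the fixed x, y, z axes, in that order (R = Rz(yaw) Ry(pitch) Rx(roll)).
In Python, from workcell import * gives the robot as it stands.
- The arm moves only by the tool play_rows, never from a script. Its argument "motion" is a list of rows, each a list of 7 numbers: the shift along the tool's x, y, z in m, then the turn, a rotation vector about the tool's x, y, z in rad, then the gripper command: -1 is fully open, 1 is shut, values between are in proportion. In form: [[tx, ty, tz, rx, ry, rz, gripper], ...]. A call has exactly 5 rows; each row is the pose to reach, as a shift and turn from the pose commanded when the call began, along the tool's axes at that moment; what a row does not reach only later rows make up. A row lasts 1/10 s, in which the tool goes at most 50 mm and 8.59 degrees, less where a joint would pass 70% of its speed; a pose out of reach is approached as far as the arm can. A call with a gripper value outside its range is refused whole. The fingers move at their own pace and stop on an object; "newtons" is the grip in N (left out, the last holds). Time passes only in rows, so rows that repeat a pose let the fingers close, or fill a call up. It gives the time, the measured TCP pose, the force and the opening at its end, in the units of the state.
- observe(): the state, without advancing time (a new reading comes with each control period).
- capture(name): name is "scene" or "top" or "wrist"; returns a dict with "img" (480x640x3 uint8, red, green, blue), "range_z" (480x640 float32, m along the optical axis (not along the pixel's ray), 0 where there is no reading), "K" (3x3 intrinsics, pixels), "T" (4x4, takes a point from camera to world coordinates). Camera axes: x right, y down, z forward; pixel columns grow to the right and rows downward; lengths in m; the calibration is good to about 2 mm. A picture is of the moment at which its call begins.
- job_done(): hands the job in, once; it reports no verdict.
The state is a dict: "clock": time; "joint_positions": joint angles; "dq": joint speeds; "joint_torque": joint torques, N m; "ee_pos": TCP position; "eef_rot": TCP orientation; "wrist_force": force on the tool from outside, world axes, zero at the start; "torque": the same for the moment, N m; "width": finger opening in m.
Only numpy, scipy, OpenCV 4.12 (cv2) and the standard library are available. Lean on these libraries where they do the work, as an engineer would, in place of code of your own. Each camera call takes 0.05 s, during which the arm holds its last target. There are 200 camera calls.

## Working session

There is one attempt and no reset: what is moved stays moved. The work goes in short steps, Python scripts to look and compute and a tool call to move; the robot and the scene stay as the last step left them, time stands still between calls to the robot, and variables do not carry over. Pictures are saved under pics/ and viewed, about 8 in all and at most 12, crops included, and the job is handed in when it is done.

Besides the shell and the picture viewer there is one more tool, called by a JSON object that holds its "api" and its "payload". play_rows: Moves the arm, as the interface text tells. Its arguments: {"type":"object","properties":{"motion":{"type":"array","items":{"type":"array","items":{"type":"number"}}},"newtons":{"type":"number"}},"required":["motion"]}

```bash
mkdir -p pics; ls; python3 - <<'E'
from workcell import *
import cv2,numpy as np
print(observe())
for n in("scene","top"):
    c=capture(n); np.savez(f"pics/{n}0.npz",**c); cv2.imwrite(f"pics/{n}0.png",c["img"][:,:,::-1]); print(n,c["K"].round(1).tolist(),c["T"].round(3).tolist())
E
```

```text
pics
{'clock': 0.0, 'joint_positions': array([ 1.39261951e+00,  3.85565369e-01,  6.61104423e-03, -4.54059134e-04,
       -1.19399477e+00, -2.58605964e-01]), 'dq': array([ 0.0006764 , -0.00092349, -0.0005875 ,  0.00118173, -0.00021235,
       -0.00047673]), 'joint_torque': array([ 6.42457380e-04, -3.92287374e+01,  1.88397771e+01,  4.18611199e+00,
       -4.66789716e-03, -9.70319462e-06]), 'ee_pos': array([0.26413566, 0.56579898, 0.23021715]), 'eef_rot': array([ 1.63590273,  1.56860258, -1.94264023]), 'wrist_force': array([ 0.60455475, -0.20132488,  1.37364686]), 'torque': array([ 0.01810115, -0.04535253,  0.06301022]), 'width': 0.08548908732101812}
scene [[465.5, 0.0, 316.2], [0.0, 465.5, 234.3], [0.0, 0.0, 1.0]] [[0.475, -0.64, 0.605, -0.097], [-0.88, -0.357, 0.313, -0.305], [0.016, -0.681, -0.733, 0.856], [0.0, 0.0, 0.0, 1.0]]
top [[452.1, 0.0, 316.5], [0.0, 452.1, 244.2], [0.0, 0.0, 1.0]] [[-0.002, -0.998, 0.066, 0.412], [-1.0, 0.002, 0.001, 0.006], [-0.002, -0.066, -0.998, 1.297], [0.0, 0.0, 0.0, 1.0]]
```

View pics/scene0.png

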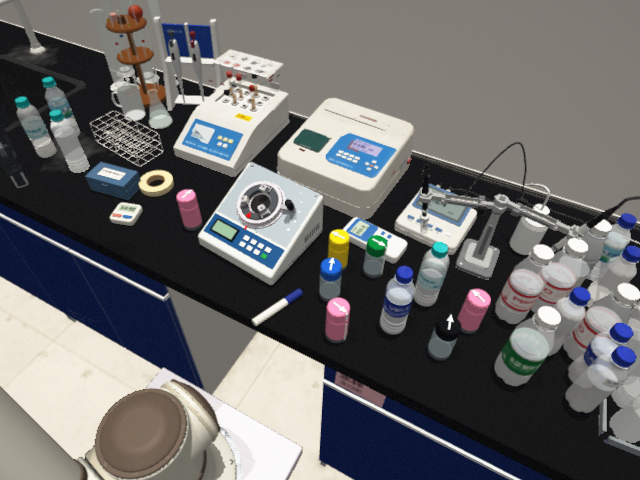

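View pics/top0.png

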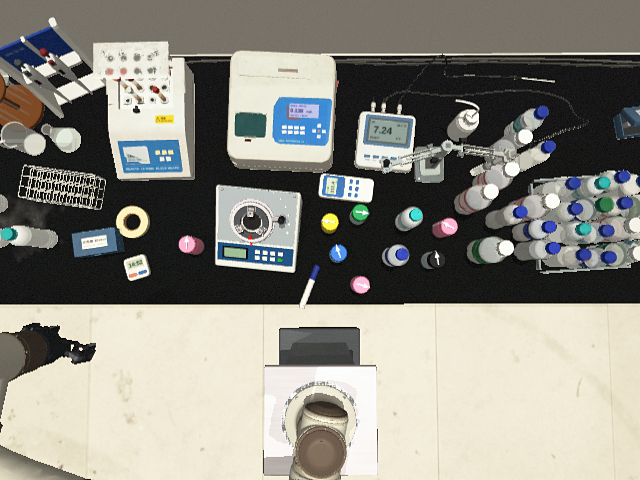

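Candidates (top / scene pixels):
- Blue-capped cell: (338,253) / (331,272). It has a blue cap with an arrow, so I choose this one.
- Navy bottle: (396,255) / (397,300), tall.
- Green standard: (360,213).
- Black standard: (434,259).
- Yellow decoy: (330,222).
- Pink decoys: (360,285), (445,227), (190,244).

I'll check the choice and the chuck in one close crop.

```bash
cat > h.py <<'E'
import numpy as np,cv2
def load(n): return dict(np.load(f"pics/{n}.npz"))
def ray(c,u,v):
    d=np.linalg.inv(c["K"])@[u,v,1.0]; return c["T"][:3,3],c["T"][:3,:3]@d
def onplane(c,u,v,n,d):   # n.p=d
    o,r=ray(c,u,v); n=np.asarray(n,float); return o+r*(d-n@o)/(n@r)
def onz(c,u,v,z): return onplane(c,u,v,[0,0,1],z)
def pts(c):
    v,u=np.mgrid[:480,:640]; z=c["range_z"]
    p=np.stack([(u-c["K"][0,2])/c["K"][0,0]*z,(v-c["K"][1,2])/c["K"][1,1]*z,z],-1)
    return p@c["T"][:3,:3].T+c["T"][:3,3]
def proj(c,p):
    q=c["T"][:3,:3].T@(np.asarray(p)-c["T"][:3,3]); q=c["K"]@q; return q[:2]/q[2]
E
python3 - <<'E'
from h import *
a=load("top0")["img"][180:300,210:370]; b=load("scene0")["img"][160:310,195:395]
A=cv2.resize(a,(800,600),interpolation=2)[:,:]
B=cv2.resize(b,(600,450),interpolation=2)
out=np.zeros((600,800,3),np.uint8)
out[:300,:400]=cv2.resize(a,(400,300),interpolation=2); out[:300,400:]=cv2.resize(b,(400,300),interpolation=2)
out[300:,:400]=cv2.resize(load("top0")["img"][180:240,220:300],(400,300),interpolation=2)
out[300:,400:]=cv2.resize(load("scene0")["img"][160:235,220:320],(400,300),interpolation=2)
cv2.imwrite("pics/crop1.png",out[:,:,::-1])
c=load("top0"); P=pts(c)
hsv=cv2.cvtColor(c["img"],cv2.COLOR_RGB2HSV)
m=cv2.inRange(hsv,(100,120,60),(125,255,255)); 
n,l,s,ce=cv2.connectedComponentsWithStats(m)
for i in range(1,n):
    if s[i,4]>40: 
        q=P[l==i]; print(ce[i].round(1),s[i],q.mean(0).round(3),onz(c,*ce[i],.1).round(3))
# deck plane
R=P[188:245,218:298].reshape(-1,3); rgb=c["img"][188:245,218:298].reshape(-1,3).astype(int)
k=(rgb.min(1)>120)&(R[:,2]>.03)&(R[:,2]<.15); Q=R[k]
for _ in range(8):
    mu=Q.mean(0); nn=np.linalg.svd(Q-mu,full_matrices=False)[2][2]; nn*=np.sign(nn[2]); e=(R[k]-mu)@nn; Q=R[k][abs(e)<.003]
print("deck n",nn,"tilt",np.degrees(np.arccos(nn[2])),"yaw",np.degrees(np.arctan2(-nn[1],-nn[0])),"d",nn@mu,len(Q))
E
```

```text
[48.9 41.5] [ 25  27  48  30 709] [0.983 0.663 0.224] [1.049 0.739 0.1  ]
[20.1 54.1] [  0  39  46  33 660] [0.95  0.73  0.226] [1.014 0.816 0.1  ]
[301.7 121.6] [ 273   97   59   48 1818] [0.814 0.046 0.127] [0.823 0.047 0.1  ]
[541.1 111.8] [534 105  15  14 163] [ 0.821 -0.562  0.176] [ 0.849 -0.601  0.1  ]
[153.  155.7] [ 118  140   64   33 1238] [0.736 0.455 0.079] [0.731 0.447 0.1  ]
[548.1 146.2] [541 140  15  13 149] [ 0.735 -0.582  0.166] [ 0.754 -0.616  0.1  ]
[621.8 176.2] [614 170  16  13 149] [ 0.653 -0.752  0.186] [ 0.672 -0.811  0.1  ]
[334.8 186. ] [322 175  23  22 230] [ 0.66  -0.045  0.033] [ 0.647 -0.042  0.1  ]
[572.8 182.9] [565 176  16  14 154] [ 0.639 -0.635  0.177] [ 0.654 -0.679  0.1  ]
[624.5 202.5] [617 196  16  13 158] [ 0.589 -0.764  0.174] [ 0.601 -0.814  0.1  ]
[574.8 208. ] [568 200  15  16 151] [ 0.575 -0.638  0.175] [ 0.586 -0.681  0.1  ]
[519.9 211.8] [513 206  15  12 143] [ 0.565 -0.497  0.184] [ 0.577 -0.535  0.1  ]
[548.8 226.4] [542 221  15  12 140] [ 0.53  -0.573  0.173] [ 0.537 -0.61   0.1  ]
[526.8 231.3] [523 223  11  16  53] [ 0.525 -0.555  0.092] [ 0.524 -0.551  0.1  ]
[605.9 230.2] [598 225  16  12 156] [ 0.519 -0.71   0.181] [ 0.527 -0.761  0.1  ]
[258.5 253.7] [218 242  75  24 756] [0.468 0.165 0.067] [0.466 0.161 0.1  ]
[552.8 247.6] [545 242  16  12 145] [ 0.475 -0.571  0.192] [ 0.481 -0.619  0.1  ]
[338.3 252.8] [330 244  17  18 210] [ 0.468 -0.05   0.1  ] [ 0.468 -0.05   0.1  ]
[401.7 253.8] [395 248  13  12 115] [ 0.462 -0.203  0.181] [ 0.465 -0.218  0.1  ]
[583.  254.6] [576 248  15  18 154] [ 0.459 -0.659  0.166] [ 0.462 -0.698  0.1  ]
[608.2 256.7] [601 251  16  13 160] [ 0.453 -0.709  0.187] [ 0.456 -0.765  0.1  ]
[314.6 271.8] [310 264  10  16  92] [0.419 0.013 0.016] [0.418 0.013 0.1  ]
deck n [-0.40848371  0.03999562  0.91188892] tilt 24.23229401592063 yaw -5.5921427943066595 d -0.1293587558654759 2312
```

View pics/crop1.png

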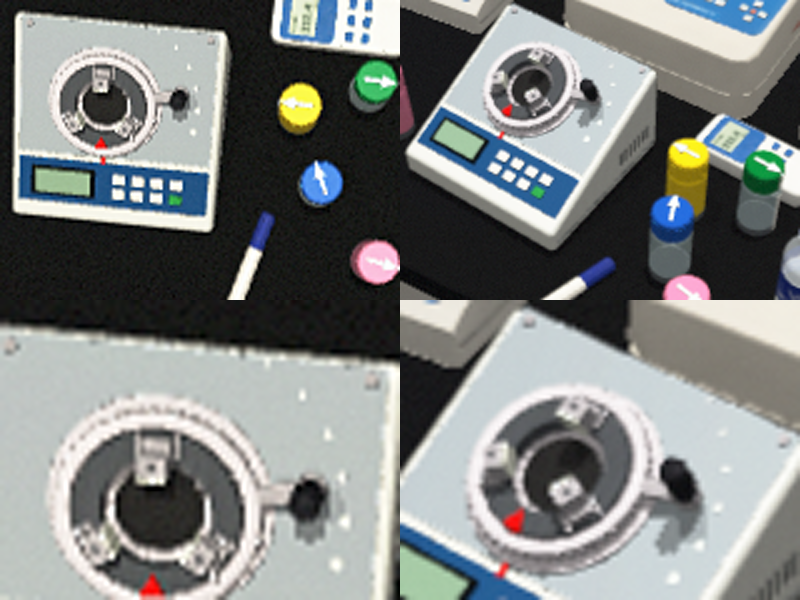

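The crop confirms the blue-capped cell: its cap is at top (338,253) and its arrow points roughly away from the robot. The chuck shows the red mark downhill at top (240,209). The black knob is at the right, top (281,220), so the lever is closed.

```bash
cat > m.py <<'E'
from h import *
n0=np.array([-0.40848371,0.03999562,0.91188892]); d0=-0.12936
# nominal tilt 24 deg
def ring(c,box,dd=.0185):
    u0,u1,v0,v1=box; im=c["img"]; hsv=cv2.cvtColor(im,cv2.COLOR_RGB2HSV)
    m=np.zeros((480,640),np.uint8); m[v0:v1,u0:u1]=((hsv[...,2]<115))[v0:v1,u0:u1]
    return m
def red(c,box):
    u0,u1,v0,v1=box; hsv=cv2.cvtColor(c["img"],cv2.COLOR_RGB2HSV)
    m=np.zeros((480,640),np.uint8); m[v0:v1,u0:u1]=(((hsv[...,0]<8)|(hsv[...,0]>172))&(hsv[...,1]>150)&(hsv[...,2]>100))[v0:v1,u0:u1]
    return m
if __name__=="__main__":
  for nm,box in(("top0",(222,278,192,245)),("scene0",(230,300,165,235))):
    c=load(nm); P=pts(c)
    m=ring(c,box); m=cv2.morphologyEx(m,cv2.MORPH_OPEN,np.ones((2,2),np.uint8))
    n,l,s,ce=cv2.connectedComponentsWithStats(m); o=np.argsort(-s[1:,4])[:3]+1
    for i in o: print(nm,"dark",s[i],ce[i].round(1))
    i=o[0]; k=cv2.findContours((l==i).astype(np.uint8),0,1)[0][0]; hull=cv2.convexHull(k)[:,0]
    e=np.array([onplane(c,*q,n0,d0+.0185) for q in hull])
    ax=np.array([1,0,0.])-n0*n0[0]; ax/=np.linalg.norm(ax); ay=np.cross(n0,ax)
    xy=np.stack([e@ax,e@ay],1).astype(np.float32)
    A=np.c_[2*xy,np.ones(len(xy))]; 
    w=np.ones(len(xy),bool)
    for _ in range(6):
        s_=np.linalg.lstsq(A[w],(xy**2).sum(1)[w],rcond=None)[0]; r=np.sqrt(s_[2]+s_[0]**2+s_[1]**2); res=np.hypot(*(xy-s_[:2]).T)-r; w=abs(res)<.0025
    C=ax*s_[0]+ay*s_[1]+n0*d0; print(nm,"circle r",r,"deck centre",C.round(4),"n",w.sum(),len(w))
    rm=red(c,box); n,l,s,ce=cv2.connectedComponentsWithStats(rm)
    for i in range(1,n):
        if s[i,4]>4:
            vs,us=np.where(l==i); print("red",s[i],ce[i].round(1), onplane(c,*ce[i],n0,d0+.0195).round(4))
  c=load("top0"); hsv=cv2.cvtColor(c["img"],cv2.COLOR_RGB2HSV)
  m=np.zeros((480,640),np.uint8);m[210:230,272:292]=(hsv[...,2]<70)[210:230,272:292]; v,u=np.where(m); print("knob top",u.mean(),v.mean(),len(u),onplane(c,u.mean(),v.mean(),n0,d0+.047).round(4))
  c=load("scene0"); hsv=cv2.cvtColor(c["img"],cv2.COLOR_RGB2HSV)
  m=np.zeros((480,640),np.uint8);m[195:214,282:300]=(hsv[...,2]<70)[195:214,282:300]; v,u=np.where(m); print("knob scene",u.mean(),v.mean(),len(u),onplane(c,u.mean(),v.mean(),n0,d0+.036).round(4))
  for nm,(u0,u1,v0,v1) in(("top0",(327,350,241,266)),("scene0",(318,344,255,275))):
    c=load(nm);s=c["img"][v0:v1,u0:u1].astype(int);v,u=np.where(s.min(2)>150); u+=u0;v+=v0
    p=np.array([onz(c,a,b,.1) for a,b in zip(u,v)])[:,:2]; ev=np.linalg.svd(p-p.mean(0))[2][0]; print(nm,"arrow",len(u),p.mean(0),np.degrees(np.arctan2(ev[1],ev[0])))
E
python3 m.py
```

```text
top0 dark [244 208  26  23 354] [256.7 220.7]
top0 dark [235 207  13  19 139] [240.6 216.1]
top0 dark [242 231  20   9  99] [250.7 235.1]
top0 circle r 0.03323414477210373 deck centre [0.5604 0.1652 0.1019] n 11 16
red [248 235   5   4  12] [250. 237.] [0.5107 0.1841 0.1002]
scene0 dark [246 186  33  35 611] [262.4 201.7]
scene0 dark [284 201  12  18 121] [290.2 208.9]
scene0 dark [263 166  16   8  82] [272.  168.5]
scene0 circle r 0.04400412119512141 deck centre [0.5487 0.1737 0.0963] n 17 17
red [246 212   5   6  18] [248.3 214.8] [0.5061 0.1846 0.0981]
red [244 226   3   3   5] [245.2 227.2] [0.4787 0.176  0.0862]
knob top 280.8181818181818 219.75 44 [0.5504 0.0982 0.1519]
knob scene 289.11764705882354 204.91176470588235 68 [0.5453 0.0974 0.1376]
top0 arrow 31 [ 0.47324587 -0.04897709] -162.62037421407703
scene0 arrow 39 [ 0.47004466 -0.04833275] -162.15751550966357
```

```bash
cat >> h.py <<'E'
from scipy.spatial.transform import Rotation as Ro
def cur():
    from workcell import observe
    o=observe(); return Ro.from_euler("xyz",o["eef_rot"]).as_matrix(),np.array(o["ee_pos"]),o
def frame(yaw,tilt=np.radians(24)):   # chuck frame axes as columns
    return Ro.from_euler("ZY",[yaw,-tilt]).as_matrix()
def delta(R,p,Rt,pt):
    return (R.T@(pt-p)).round(4).tolist(),Ro.from_matrix(R.T@Rt).as_rotvec().round(4).tolist()
def tool(z,y):   # tool rotation with x=-z, y along y (projected)
    x=-np.asarray(z); y=np.asarray(y)-x*(x@y); y/=np.linalg.norm(y); return np.c_[x,y,np.cross(x,y)]
E
python3 - <<'E'
from h import *
R,p,o=cur(); print(R.round(3))
F=frame(np.radians(-5.6)); print(F.round(3))
C=np.array([.552,.176,.098])
for s in(1,-1):
    yc=s*(F@[np.cos(.51),np.sin(.51),0]); Rt=tool(F[:,2],yc); print(s,delta(R,p,Rt,C+F[:,2]*.17+F@[-.05,0,0]))
E
```

```text
[[-0.001 -0.423 -0.906]
 [-0.002 -0.906  0.423]
 [-1.     0.002 -0.   ]]
[[ 0.909  0.098 -0.405]
 [-0.089  0.995  0.04 ]
 [ 0.407  0.     0.914]]
1 ([-0.0021, 0.2696, -0.3175], [-2.3755, 0.35, 0.4118])
-1 ([-0.0021, 0.2696, -0.3175], [0.7111, 0.3266, -0.2776])
```

{"api": "play_rows", "payload": {"motion": [[0,0.03,-0.035,0.07,0.03,-0.03,-1],[0,0.055,-0.065,0.14,0.06,-0.06,-1],[0,0.085,-0.1,0.22,0.1,-0.09,-1],[0,0.11,-0.13,0.29,0.13,-0.11,-1],[0,0.14,-0.165,0.36,0.16,-0.14,-1]]}}

```text
clock: 0.6
ee_pos: [0.355, 0.3685, 0.2311]
eef_rot: [-2.241, 1.358, 0.1]
wrist_force: [1.5, 0.3, 0.6]
width: 0.0854
```

```bash
python3 - <<'E'
from h import *
R,p,o=cur(); F=frame(np.radians(-5.6)); C=np.array([.552,.176,.098])
Rt=tool(F[:,2],-(F@[np.cos(.51),np.sin(.51),0])); print(delta(R,p,Rt,C+F[:,2]*.17+F@[-.05,0,0]),o["clock"],o["joint_positions"].round(2))
E
```

```text
([0.0117, 0.0678, -0.187], [0.3483, 0.1661, -0.1367]) 0.6 [ 1.23  0.12 -0.47  0.24 -0.91 -0.6 ]
```

{"api": "play_rows", "payload": {"motion": [[0,0.015,-0.04,0.07,0.03,-0.03,-1],[0.005,0.03,-0.08,0.14,0.07,-0.06,-1],[0.01,0.045,-0.12,0.22,0.1,-0.09,-1],[0.01,0.06,-0.16,0.29,0.14,-0.11,-1],[0.012,0.068,-0.187,0.35,0.166,-0.137,-1]]}}

```text
clock: 1.1
ee_pos: [0.4375, 0.186, 0.2327]
eef_rot: [-2.08, 1.152, -0.1]
wrist_force: [0.9, -0.6, -0.1]
width: 0.0852
```

```bash
python3 - <<'E'
from workcell import *
from h import *
c=capture("wrist"); np.savez("pics/w1.npz",**c); cv2.imwrite("pics/w1.png",c["img"][:,:,::-1])
R,p,o=cur(); F=frame(np.radians(-5.6)); C=np.array([.552,.176,.098])
Rt=tool(F[:,2],-(F@[np.cos(.51),np.sin(.51),0])); print(p,delta(R,p,Rt,C+F[:,2]*.17+F@[-.05,0,0]),o["clock"],o["joint_positions"].round(2), proj(c,C))
E
```

```text
[0.43689647 0.18289199 0.23134831] ([-0.0013, -0.003, 0.0033], [-0.0064, -0.0036, -0.0037]) 1.15 [ 0.92 -0.04 -0.78  0.58 -0.69 -0.94] [268.67402286 188.91044658]
```

View pics/w1.png

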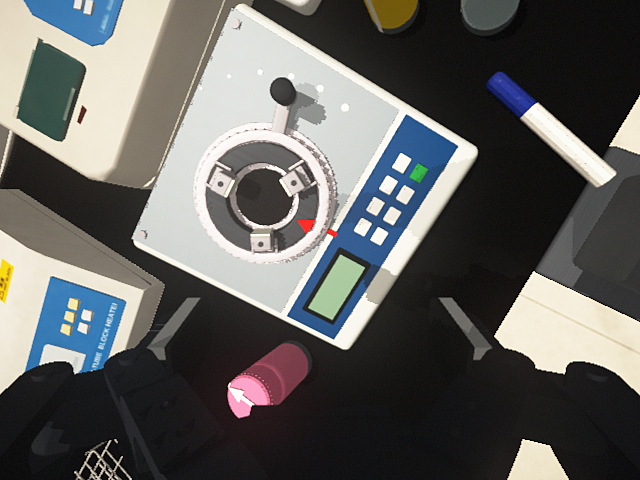

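Wrist view: the ring is around (265,193), the red mark at (306,225), and the knob at (283,90). The cell seat is empty and the jaws are closed.

```bash
cat > m2.py <<'E'
from h import *
import sys
def ringfit(c,box,F,d,rmin=.042,rmax=.05,thr=120,C0=None):
    """dark ring outer edge (46 mm) at z=18.5 -> deck centre"""
    n=F[:,2]; u0,u1,v0,v1=box; g=cv2.GaussianBlur(cv2.cvtColor(c["img"],cv2.COLOR_RGB2GRAY),(3,3),0)
    ed=[]
    C=C0
    for it in range(4):
        ed=[]
        for a in np.radians(np.arange(0,360,4)):
            rr=np.arange(.036,.056,.00025); q=np.array([proj(c,C+n*.0185+F@[r*np.cos(a),r*np.sin(a),0]) for r in rr]).astype(np.float32)
            s=cv2.remap(g,q[:,0][None],q[:,1][None],1)[0].astype(float); k=np.where((s[:-4]<thr)&(s[4:]>thr+25))[0]
            if len(k): ed.append([rr[k[0]+2]*np.cos(a),rr[k[0]+2]*np.sin(a)])
        e=np.array(ed); w=np.ones(len(e),bool)
        for _ in range(6):
            A=np.c_[2*e,np.ones(len(e))]; s_=np.linalg.lstsq(A[w],(e**2).sum(1)[w],rcond=None)[0]; r=np.sqrt(s_[2]+s_[0]**2+s_[1]**2); res=np.hypot(*(e-s_[:2]).T)-r; w=abs(res)<.0015
        C=C+F@[s_[0],s_[1],0]
    return C,r,w.sum(),len(w)
if __name__=="__main__":
    c=load("w1"); P=pts(c); im=c["img"].astype(int); hsv=cv2.cvtColor(c["img"],cv2.COLOR_RGB2HSV)
    m=np.zeros((480,640),bool); cv2_m=np.zeros((480,640),np.uint8); cv2.fillPoly(cv2_m,[np.array([[240,15],[395,112],[285,305],[145,235]])],1)
    k=(cv2_m>0)&(im.min(2)>140)&(c["range_z"]>0); X=P[k]; Q=X
    for t in(.02,.01,.006,.004,.002,.002,.002,.002):
        mu=np.median(Q,0) if t==.02 else Q.mean(0); n=np.linalg.svd(Q-Q.mean(0),full_matrices=False)[2][2]; n*=np.sign(n[2]); Q=X[abs((X-mu)@n)<t]
    print("tilt",np.degrees(np.arccos(n[2])),"yaw",np.degrees(np.arctan2(-n[1],-n[0])),len(Q),len(X))
    # yaw by front blue panel/deck edge lines: blue panel minAreaRect on plane
    m=cv2.inRange(hsv,(98,120,60),(118,255,220)); m[:100]=0; m[:,:270]=0; m[:,490:]=0
    m=cv2.morphologyEx(m,cv2.MORPH_CLOSE,np.ones((45,45),np.uint8)); nn,l,s,ce=cv2.connectedComponentsWithStats(m); i=1+np.argmax(s[1:,4])
    k=max(cv2.findContours((l==i).astype(np.uint8),0,1)[0],key=cv2.contourArea)[:,0]
    yaw=np.arctan2(-n[1],-n[0])
    F=frame(yaw); d=F[:,2]@Q.mean(0); pl=np.array([F.T@onplane(c,*q,F[:,2],d) for q in k])[:,:2].astype(np.float32)
    print("panel rect (chuck axes)",cv2.minAreaRect(pl))
    for nm,C0 in(("w1",[.549,.174,.0965]),("top0",[.549,.174,.0965]),("scene0",[.549,.174,.0965])):
        cc=load(nm); C0=np.array(C0); C0=C0+F[:,2]*(d-F[:,2]@C0); print(nm,ringfit(cc,(0,)*4,F,d,C0=C0))
    C=ringfit(c,(0,)*4,F,d,C0=C0)[0]
    h=hsv; rm=(((h[...,0]<8)|(h[...,0]>172))&(h[...,1]>150)&(h[...,2]>100)).astype(np.uint8); rm[:205]=0;rm[240:]=0;rm[:,:285]=0;rm[:,345:]=0
    v,u=np.where(rm); q=np.array([F.T@(onplane(c,a,b,F[:,2],d+.0195)-C) for a,b in zip(u,v)]); 
    print("red rel: near",q[np.argmin(np.hypot(q[:,0],q[:,1]))].round(4),"mean tri",q[np.hypot(q[:,0],q[:,1])<.047].mean(0).round(4))
    km=np.zeros((480,640),bool); km[70:112,262:303]=(hsv[...,2]<80)[70:112,262:303]; v,u=np.where(km)
    kt=F.T@(onplane(c,u.mean(),v.mean(),F[:,2],d+.045)-C); print("knob rel",kt.round(4),"ang",np.arctan2(kt[1],kt[0]),"r",np.hypot(*kt[:2]), P[km].mean(0).round(4),(F.T@(P[km].mean(0)-C)).round(4))
E
python3 m2.py
```

```text
tilt 23.95615560528295 yaw -5.597957304601323 21926 29393
panel rect (chuck axes) ((0.4310462772846222, 0.22429591417312622), (0.2067154198884964, 0.05129285529255867), 89.85543823242188)
w1 (array([0.55277825, 0.18237238, 0.09775643]), np.float64(0.0453925749378207), np.int64(67), 74)
top0 (array([0.55689332, 0.17156231, 0.10004933]), np.float64(0.03850000000000006), np.int64(4), 4)Traceback (most recent call last):
  File "m2.py", line 34, in <module>
    cc=load(nm); C0=np.array(C0); C0=C0+F[:,2]*(d-F[:,2]@C0); print(nm,ringfit(cc,(0,)*4,F,d,C0=C0))
                                                                       ~~~~~~~^^^^^^^^^^^^^^^^^^^^^
  File "m2.py", line 16, in ringfit
    A=np.c_[2*e,np.ones(len(e))]; s_=np.linalg.lstsq(A[w],(e**2).sum(1)[w],rcond=None)[0]; r=np.sqrt(s_[2]+s_[0]**2+s_[1]**2); res=np.hypot(*(e-s_[:2]).T)-r; w=abs(res)<.0015
                                                          ~~~~~~~~~~^^^
    return umr_sum(a, axis, dtype, out, keepdims, initial, where)
numpy.exceptions.AxisError: axis 1 is out of bounds for array of dimension 1
```

```bash
sed -i 's/(("w1",\[.549,.174,.0965\]),.*$/(("w1",[.553,.182,.0977]),("top0",[.553,.182,.0977])):/' m2.py; sed -i 's/if len(k): ed/if len(k): ed/; s/cc=load(nm); C0=np.array(C0)/cc=load(nm); C0=np.array(C0)/' m2.py; python3 m2.py
```

```text
tilt 23.95615560528295 yaw -5.597957304601323 21926 29393
panel rect (chuck axes) ((0.4310462772846222, 0.22429591417312622), (0.2067154198884964, 0.05129285529255867), 89.85543823242188)
w1 (array([0.55277687, 0.18237243, 0.09775582]), np.float64(0.0453925749378207), np.int64(67), 74)
top0 (array([0.55714355, 0.17865478, 0.09985218]), np.float64(0.045400882930723044), np.int64(7), 7)
red rel: near [-0.0332  0.0003  0.0195] mean tri [-0.041   0.0008  0.0195]
knob rel [ 0.0195 -0.0792  0.045 ] ang -1.3292767110186297 r 0.08153069608967914 [0.5435 0.1039 0.1484] [ 0.0192 -0.079   0.0469]
```

```bash
cat > t.py <<'E'
from h import *
C=np.array([.5528,.1824,.0978]); YAW=np.radians(-5.6); F=frame(YAW)
def kn(s,z): a=-.61-s; return C+F@[.083*np.cos(a),.083*np.sin(a),z]
RK=tool(F[:,2],-(F@[np.cos(.6),np.sin(.6),0]))
def show(*targets):
    R,p,o=cur(); print("t",round(o["clock"],2),"q",o["joint_positions"].round(2),"f",o["wrist_force"].round(1),"w",round(o["width"],4),"chuck-frame tcp",(F.T@(p-C)).round(4))
    for Rt,pt in targets: print(delta(R,p,R if Rt is None else Rt,pt))
E
python3 -c "
from t import *
show((RK,kn(.72,.09)),(RK,kn(.72,.024)))"
```

```text
t 1.15 q [ 0.92 -0.04 -0.78  0.58 -0.69 -0.94] f [-1.5 -2.5 -2.1] w 0.085 chuck-frame tcp [-0.0511 -0.0108  0.1689]
([0.0792, -0.0287, -0.0951], [-0.0964, -0.0034, -0.0039])
([0.1452, -0.029, -0.0948], [-0.0964, -0.0034, -0.0039])
```

{"api": "play_rows", "payload": {"motion": [[0.01,-0.006,-0.02,-0.02,0,0,0.29],[0.025,-0.012,-0.04,-0.04,0,0,0.29],[0.04,-0.018,-0.06,-0.06,0,0,0.29],[0.06,-0.024,-0.08,-0.08,0,0,0.29],[0.079,-0.029,-0.095,-0.096,-0.003,-0.004,0.29]], "newtons": 40}}

```text
clock: 1.65
ee_pos: [0.5289, 0.1099, 0.1894]
eef_rot: [-2.165, 1.151, -0.084]
wrist_force: [0.1, 0.7, -0.1]
width: 0.0301
```

{"api": "play_rows", "payload": {"motion": [[0,0,0,0,0,0,0.29],[0,0,0,0,0,0,0.29],[0,0,0,0,0,0,0.29],[0,0,0,0,0,0,0.29],[0,0,0,0,0,0,0.29]]}}

```text
clock: 2.15
ee_pos: [0.5279, 0.1112, 0.1903]
eef_rot: [-2.164, 1.15, -0.082]
wrist_force: [0.2, 0.6, 1.2]
width: 0.0301
```

```bash
python3 - <<'E'
from workcell import *
from t import *
show((RK,kn(.72,.09)),(RK,kn(.72,.024)))
c=capture("wrist"); np.savez("pics/w2.npz",**c); cv2.imwrite("pics/w2.png",c["img"][:,:,::-1])
print(proj(c,kn(.72,.05)))
E
```

```text
t 2.15 q [ 0.6   0.11 -0.76  0.63 -0.45 -0.63] f [0.2 0.6 1.2] w 0.0301 chuck-frame tcp [ 0.0213 -0.0733  0.0918]
([0.0017, 0.0054, -0.0052], [0.0071, 0.0043, 0.0047])
([0.0677, 0.0057, -0.0055], [0.0071, 0.0043, 0.0047])
[332.79662173 257.31390455]
```

View pics/w2.png

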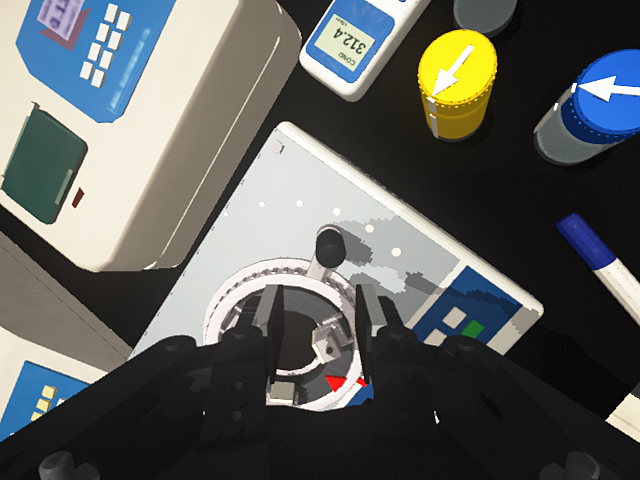

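The knob is at (330,245), between the fingertip directions but farther out than predicted (333,257). I'll measure it in 3D.

```bash
python3 - <<'E'
from t import *
c=load("w2"); P=(pts(c)-C)@F; v=c["img"].max(2)
k=np.zeros((480,640),bool); k[222:275,312:348]=(v<75)[222:275,312:348]
k&=(P[...,2]>.02)&(P[...,2]<.06)
q=P[k]; print(k.sum(),q.mean(0),np.percentile(q,[2,50,98],axis=0).round(4).tolist())
t=q[q[:,2]>.046]; print("top",len(t),t.mean(0).round(4), np.percentile(t,[1,99],axis=0).round(4).tolist())
# ring check
from m2 import ringfit
for a in(.0185,.038,.05):print(proj(c,kn(.72,a)))
E
```

```text
922 [ 0.02261358 -0.08227657  0.04386509] [[0.0148, -0.0885, 0.0258], [0.0228, -0.0827, 0.0471], [0.029, -0.0739, 0.0495]]
top 542 [ 0.0211 -0.0806  0.048 ] [[0.0143, -0.0872, 0.0461], [0.0277, -0.0736, 0.0497]]
[331.20496316 240.52186808]
[332.13518662 250.33574813]
[332.79662173 257.31390455]
```

{"api": "play_rows", "payload": {"motion": [[0,0.006,-0.006,0,0,0,0.29],[0.015,0.006,-0.006,0,0,0,0.29],[0.032,0.006,-0.006,0,0,0,0.29],[0.05,0.006,-0.006,0,0,0,0.29],[0.067,0.006,-0.006,0,0,0,0.29]]}}

```text
clock: 2.7
ee_pos: [0.553, 0.1007, 0.1274]
eef_rot: [-2.163, 1.151, -0.082]
wrist_force: [1.1, 0.2, 0.8]
width: 0.0306
```

```bash
python3 - <<'E'
from t import *
show(*[(None,kn(s,.024)) for s in(.7,.55,.4,.25,.1,0,-.08)])
E
```

```text
t 2.7 q [ 0.4   0.22 -0.89  1.15 -0.21 -1.  ] f [1.1 0.2 0.8] w 0.0306 chuck-frame tcp [ 0.0195 -0.0813  0.0237]
([-0.0003, -0.0022, -0.0002], [0.0, 0.0, 0.0])
([-0.0002, -0.0142, -0.0036], [0.0, 0.0, 0.0])
([-0.0002, -0.0265, -0.0051], [0.0, 0.0, 0.0])
([-0.0001, -0.039, -0.0047], [0.0, 0.0, 0.0])
([-0.0001, -0.0512, -0.0025], [0.0, 0.0, 0.0])
([-0.0, -0.0591, 0.0], [0.0, 0.0, 0.0])
([0.0, -0.0652, 0.0026], [0.0, 0.0, 0.0])
```

{"api": "play_rows", "payload": {"motion": [[0,-0.007,-0.001,0,0,0,0.29],[0,-0.014,-0.0036,0,0,0,0.29],[0,-0.02,-0.0045,0,0,0,0.29],[0,-0.0265,-0.005,0,0,0,0.29],[0,-0.032,-0.005,0,0,0,0.29]]}}

```text
clock: 3.2
ee_pos: [0.5791, 0.1085, 0.1382]
eef_rot: [-2.177, 1.155, -0.1]
wrist_force: [-1.9, -3.5, -0.8]
width: 0.0303
```

```bash
python3 - <<'E'
from t import *
show(*[(RK,kn(s,.024)) for s in(.25,.1,0,-.05,-.1,-.15)])
E
```

```text
t 3.2 q [ 0.48  0.25 -0.77  0.87 -0.29 -0.78] f [-1.9 -3.5 -0.8] w 0.0303 chuck-frame tcp [ 0.0469 -0.071   0.0234]
([-0.0007, -0.0106, 0.0025], [0.0046, 0.0012, -0.0033])
([-0.0007, -0.0228, 0.0048], [0.0046, 0.0012, -0.0033])
([-0.0007, -0.0307, 0.0073], [0.0046, 0.0012, -0.0033])
([-0.0007, -0.0345, 0.0088], [0.0046, 0.0012, -0.0033])
([-0.0007, -0.0383, 0.0105], [0.0046, 0.0012, -0.0033])
([-0.0008, -0.042, 0.0125], [0.0046, 0.0012, -0.0033])
```

{"api": "play_rows", "payload": {"motion": [[-0.0005,-0.008,0.002,0,0,0,0.29],[-0.0005,-0.016,0.0035,0,0,0,0.29],[-0.0005,-0.023,0.005,0,0,0,0.29],[-0.0005,-0.03,0.007,0,0,0,0.29],[-0.0005,-0.036,0.0095,0,0,0,0.29]]}}

```text
clock: 3.7
ee_pos: [0.6038, 0.1349, 0.1489]
eef_rot: [-2.18, 1.155, -0.102]
wrist_force: [-10.0, -9.0, 2.9]
width: 0.0301
```

{"api": "play_rows", "payload": {"motion": [[0,0,0,0,0,0,0.29],[-0.02,0,0,0,0,0,0.2],[-0.05,0,0,0,0,0,0.2],[-0.08,0,0,0,0,0,0.0],[-0.11,0,0,0,0,0,0]]}}

```text
clock: 4.2
ee_pos: [0.5612, 0.1432, 0.2529]
eef_rot: [-2.158, 1.149, -0.076]
wrist_force: [1.2, -0.5, -0.5]
width: 0.0426
```

```bash
python3 - <<'E'
from workcell import *
from t import *
show()
for n in("top","wrist"):
    c=capture(n); np.savez(f"pics/{n}3.npz",**c); P=(pts(c)-C)@F; v=c["img"].max(2)
    k=(v<80)&(P[...,2]>.046)&(P[...,2]<.052)&(abs(np.hypot(P[...,0],P[...,1])-.083)<.015); q=P[k]
    print(n,len(q),q.mean(0) if len(q) else "", np.arctan2(q[:,1].mean(),q[:,0].mean()) if len(q) else "")
c=load("top3"); i=cv2.resize(c["img"][180:270,210:330],(800,600),interpolation=2); cv2.imwrite("pics/top3c.png",i[:,:,::-1]); cv2.imwrite("pics/wrist3.png",load("wrist3")["img"][:,:,::-1])
E
```

```text
t 4.2 q [ 0.65  0.11 -0.54  0.46 -0.65 -0.47] f [ 1.2 -0.5 -0.5] w 0.0426 chuck-frame tcp [ 0.0742 -0.0382  0.1367]
top 22 [ 0.07075021 -0.05108146  0.04867681] -0.625337154058515
wrist 355 [ 0.0681057  -0.04794392  0.0479114 ] -0.6133810821236616
```

```bash
cat >> t.py <<'E'
G=np.array([.468,-.050]); A=np.radians(17.5)
RG=tool([0,0,1],[np.cos(2.007),np.sin(2.007),0])
RC=Ro.from_euler("z",A).as_matrix(); RCt=F@Ro.from_euler("z",np.pi).as_matrix()
RP=RCt@(RG.T@RC).T
def part(Rt,pt,f):
    from workcell import observe
    R,p,o=cur(); rv=Ro.from_matrix(R.T@Rt).as_rotvec(); print(f,((R.T@(pt-p))*f).round(3).tolist(),(rv*f).round(3).tolist(),"total deg",np.degrees(np.linalg.norm(rv)).round(1))
E
python3 - <<'E'
from t import *
show(); part(RG,np.r_[G,.2],.4); part(RG,np.r_[G,.2],1)
print("place tool y in chuck",(F.T@RP[:,1]).round(3))
E
```

```text
t 4.3 q [ 0.65  0.11 -0.53  0.47 -0.65 -0.47] f [ 0.5 -0.3 -0.6] w 0.0428 chuck-frame tcp [ 0.0772 -0.0366  0.14  ]
0.4 [0.007, 0.077, -0.046] [0.647, 0.047, 0.187] total deg 96.8
1 [0.018, 0.192, -0.114] [1.618, 0.119, 0.467] total deg 96.8
place tool y in chuck [ 0.13  -0.991  0.   ]
```

{"api": "play_rows", "payload": {"motion": [[0.001,0.015,-0.009,0.13,0.01,0.037,-0.6],[0.003,0.031,-0.018,0.26,0.02,0.075,-0.6],[0.004,0.046,-0.028,0.39,0.03,0.112,-0.6],[0.006,0.062,-0.037,0.52,0.04,0.15,-0.6],[0.007,0.077,-0.046,0.647,0.047,0.187,-0.6]]}}

```text
clock: 4.8
ee_pos: [0.5226, 0.0636, 0.2288]
eef_rot: [-1.843, 1.3, -0.435]
wrist_force: [0.1, 0.2, 0.1]
width: 0.0683
```

```bash
python3 - <<'E'
from t import *
show(); part(RG,np.r_[G,.2],.65)
E
```

```text
t 4.8 q [ 0.55  0.11 -0.51  0.31 -0.82 -0.91] f [0.1 0.2 0.1] w 0.0683 chuck-frame tcp [ 0.0364 -0.1211  0.1272]
0.65 [0.018, 0.028, -0.077] [0.628, 0.039, 0.179] total deg 57.6
```

{"api": "play_rows", "payload": {"motion": [[0.003,0.006,-0.015,0.126,0.008,0.036,-0.6],[0.007,0.011,-0.031,0.25,0.016,0.072,-0.6],[0.01,0.017,-0.046,0.377,0.024,0.107,-0.6],[0.014,0.022,-0.062,0.5,0.032,0.143,-0.6],[0.018,0.028,-0.077,0.628,0.039,0.179,-0.6]]}}

```text
clock: 5.3
ee_pos: [0.4879, -0.0104, 0.2102]
eef_rot: [-1.524, 1.472, -0.75]
wrist_force: [-0.5, 0.7, 0.3]
width: 0.0681
```

```bash
python3 - <<'E'
from t import *
show(); part(RG,np.r_[G,.2],1)
E
```

```text
t 5.3 q [ 0.37  0.13 -0.44  0.11 -0.96 -1.23] f [-0.5  0.7  0.3] w 0.0681 chuck-frame tcp [ 0.0039 -0.1982  0.1213]
1 [0.011, -0.013, -0.042] [0.337, 0.021, 0.097] total deg 20.1
```

{"api": "play_rows", "payload": {"motion": [[0.003,-0.003,-0.011,0.09,0.005,0.025,-0.6],[0.005,-0.006,-0.021,0.17,0.01,0.05,-0.6],[0.008,-0.01,-0.032,0.26,0.015,0.075,-0.6],[0.011,-0.013,-0.042,0.337,0.021,0.097,-0.6],[0.011,-0.013,-0.042,0.337,0.021,0.097,-0.6]]}}

```text
clock: 5.8
ee_pos: [0.4676, -0.0506, 0.2001]
eef_rot: [-2.271, 1.569, -1.833]
wrist_force: [0.4, 0.4, 0.4]
width: 0.0684
```

```bash
python3 - <<'E'
from workcell import *
from t import *
show((RG,np.r_[G,.2]))
c=capture("wrist"); np.savez("pics/w4.npz",**c)
P=pts(c); hsv=cv2.cvtColor(c["img"],cv2.COLOR_RGB2HSV)
k=(cv2.inRange(hsv,(95,100,50),(125,255,255))>0)&(np.hypot(P[...,0]-G[0],P[...,1]-G[1])<.035)
w=(c["img"].min(2)>160)&(np.hypot(P[...,0]-G[0],P[...,1]-G[1])<.03)&(abs(P[...,2]-.1)<.006)
top=((k|w)&(abs(P[...,2]-.1)<.004)).astype(np.uint8)
cc=max(cv2.findContours(top,0,1)[0],key=cv2.contourArea)[:,0]
pp=np.array([onz(c,*q,.1)[:2] for q in cc]).astype(np.float32); print("cap circle",cv2.minEnclosingCircle(pp),cv2.minAreaRect(pp),"z",np.median(P[top>0][:,2]))
v,u=np.where(w); a=np.array([onz(c,x,y,.1)[:2] for x,y in zip(u,v)]); ev=np.linalg.svd(a-a.mean(0),full_matrices=False)[2][0]; print("arrow",len(u),a.mean(0),np.degrees(np.arctan2(ev[1],ev[0])))
cv2.imwrite("pics/w4.png",c["img"][:,:,::-1])
E
```

```text
t 5.8 q [ 0.24  0.15 -0.41  0.   -1.02 -1.37] f [0.4 0.4 0.4] w 0.0684 chuck-frame tcp [-0.0151 -0.2402  0.1187]
([0.0001, 0.0004, 0.0006], [0.0023, -0.001, 0.0012])
cap circle ((0.4662829041481018, -0.046952199190855026), 0.022894881665706635) ((0.46596407890319824, -0.047606803476810455), (0.04383430629968643, 0.04372738301753998), 70.18392181396484) z 0.10028144962239248
arrow 45 [ 0.48470834 -0.04123061] 10.447440073502149
```

View pics/w4.png

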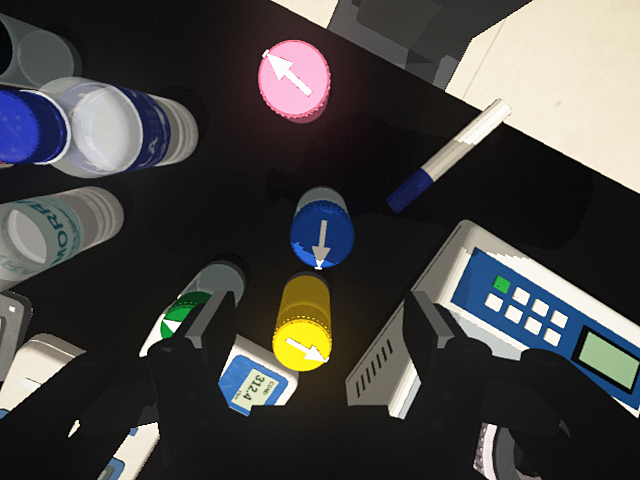

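Wrist view: the blue cell is at (322,235), with its arrow running from (323,222) to (319,266). Yellow, green, navy and teal are all clear of the finger line.

```bash
python3 - <<'E'
from t import *
c=load("w4"); P=pts(c); im=c["img"].astype(int)
near=np.hypot(P[...,0]-.466,P[...,1]+.0475)<.024
s=near&(abs(P[...,2]-.1)<.006)&((im[...,0])>110)
v,u=np.where(s); a=np.array([onz(c,x,y,.1)[:2] for x,y in zip(u,v)]); ev=np.linalg.svd(a-a.mean(0),full_matrices=False)[2][0]; print(len(u),a.mean(0),np.degrees(np.arctan2(ev[1],ev[0])))
t=onz(c,319,266,.1)-onz(c,323,222,.1); print(np.degrees(np.arctan2(t[1],t[0])))
for n,f in (("green",(0.575,-.105)),("yellow",(.55,-.03))):
    k=(np.hypot(P[...,0]-f[0],P[...,1]-f[1])<.03)&(P[...,2]>.09)&(P[...,2]<.11); print(n,k.sum(),P[k].mean(0) if k.any() else "")
G2=np.array([.466,-.0475]); show((RG,np.r_[G2,.12]),(RG,np.r_[G2,.04]))
E
```

```text
370 [ 0.47257152 -0.04550135] 18.704284254209856
20.309539543948777
green 756 [ 0.56698837 -0.11900266  0.09890842]
yellow 2700 [ 0.54655509 -0.0259386   0.09956305]
t 5.85 q [ 0.24  0.15 -0.41  0.   -1.02 -1.37] f [-0.2  0.3 -0.1] w 0.0683 chuck-frame tcp [-0.015  -0.2399  0.1188]
([0.0803, 0.0034, -0.0003], [0.0044, -0.0009, 0.0017])
([0.1603, 0.0035, -0.0002], [0.0044, -0.0009, 0.0017])
```

{"api": "play_rows", "payload": {"motion": [[0.02,0.0035,0,0,0,0,-0.6],[0.055,0.0035,0,0,0,0,-0.6],[0.095,0.0035,0,0,0,0,-0.6],[0.135,0.0035,0,0,0,0,-0.6],[0.16,0.0035,0,0,0,0,-0.6]]}}

```text
clock: 6.35
ee_pos: [0.4644, -0.0467, 0.038]
eef_rot: [-2.937, 1.567, -2.495]
wrist_force: [-0.1, 0.3, 0.5]
width: 0.0686
```

{"api": "play_rows", "payload": {"motion": [[0,0,0,0,0,0,-0.6],[0,0,0,0,0,0,-0.2],[0,0,0,0,0,0,0.05],[0,0,0,0,0,0,0.2],[0,0,0,0,0,0,0.4]], "newtons": 35}}

```text
clock: 6.85
ee_pos: [0.4662, -0.0468, 0.0418]
eef_rot: [-0.973, 1.569, -0.533]
wrist_force: [0.6, 1.5, 3.4]
width: 0.0452
```

{"api": "play_rows", "payload": {"motion": [[0,0,0,0,0,0,0.4],[0,0,0,0,0,0,0.4],[-0.005,0,0,0,0,0,0.4],[-0.015,0,0,0,0,0,0.4],[-0.03,0,0,0,0,0,0.4]]}}

```text
clock: 7.35
ee_pos: [0.4639, -0.0474, 0.0703]
eef_rot: [-3.108, 1.566, -2.668]
wrist_force: [0.1, 0.1, -1.3]
width: 0.0451
```

```bash
sed -i 's/^G=.*/G=np.array([.466,-.0475]); A=np.radians(18.5)/' t.py; python3 - <<'E'
from t import *
show()
E
```

```text
t 7.35 q [ 0.25  0.32 -0.58  0.   -0.68 -1.38] f [ 0.1  0.1 -1.3] w 0.0451 chuck-frame tcp [-0.0715 -0.2374  0.0018]
```

```bash
cat >> t.py <<'E'
def pl(h,dx=0,dy=0): return C+F@[dx,dy,h+.0485]
E
python3 - <<'E'
from t import *
show(); part(RP,pl(.12),.22); print((pl(.12)).round(3))
E
```

```text
t 7.35 q [ 0.25  0.32 -0.58  0.   -0.68 -1.38] f [ 0.1  0.1 -1.3] w 0.0451 chuck-frame tcp [-0.0715 -0.2374  0.0018]
0.22 [-0.04, 0.045, 0.026] [-0.586, 0.04, -0.122] total deg 156.2
[0.485 0.189 0.252]
```

{"api": "play_rows", "payload": {"motion": [[-0.04,0,0,-0.05,0.004,-0.01,0.4],[-0.08,0,0,-0.17,0.01,-0.035,0.4],[-0.12,0.005,0.003,-0.3,0.02,-0.06,0.4],[-0.16,0.01,0.006,-0.43,0.03,-0.09,0.4],[-0.19,0.02,0.012,-0.56,0.038,-0.116,0.4]]}}

```text
clock: 7.85
ee_pos: [0.4675, -0.0239, 0.2634]
eef_rot: [-2.167, 1.448, -1.162]
wrist_force: [1.0, 1.9, -2.5]
width: 0.0448
```

```bash
python3 - <<'E'
from t import *
show(); part(RP,pl(.12),.3)
E
```

```text
t 7.85 q [ 0.38  0.06 -0.39  0.14 -1.12 -1.  ] f [ 1.   1.9 -2.5] w 0.0448 chuck-frame tcp [ 0.0082 -0.2136  0.1776]
0.3 [-0.003, 0.03, 0.057] [-0.63, 0.043, -0.129] total deg 123.1
```

{"api": "play_rows", "payload": {"motion": [[0,0.006,0.011,-0.126,0.009,-0.026,0.4],[-0.001,0.012,0.023,-0.252,0.017,-0.052,0.4],[-0.002,0.018,0.034,-0.378,0.026,-0.077,0.4],[-0.003,0.024,0.046,-0.504,0.034,-0.103,0.4],[-0.003,0.03,0.057,-0.63,0.043,-0.129,0.4]]}}

```text
clock: 8.35
ee_pos: [0.4726, 0.0407, 0.2566]
eef_rot: [-2.504, 1.327, -0.862]
wrist_force: [0.4, -0.2, -3.1]
width: 0.0449
```

```bash
python3 - <<'E'
from t import *
show(); part(RP,pl(.12),.44)
E
```

```text
t 8.35 q [ 0.58  0.04 -0.5   0.29 -1.01 -0.66] f [ 0.4 -0.2 -3.1] w 0.0449 chuck-frame tcp [ 0.0043 -0.1488  0.1719]
0.44 [-0.009, -0.01, 0.064] [-0.646, 0.045, -0.134] total deg 86.1
```

{"api": "play_rows", "payload": {"motion": [[-0.002,-0.002,0.013,-0.13,0.009,-0.027,0.4],[-0.004,-0.004,0.026,-0.26,0.018,-0.054,0.4],[-0.005,-0.006,0.038,-0.39,0.027,-0.08,0.4],[-0.007,-0.008,0.051,-0.517,0.036,-0.107,0.4],[-0.009,-0.01,0.064,-0.646,0.045,-0.134,0.4]]}}

```text
clock: 8.85
ee_pos: [0.4777, 0.1056, 0.2542]
eef_rot: [-2.831, 1.226, -0.529]
wrist_force: [-0.5, 0.1, -1.7]
width: 0.0451
```

```bash
python3 - <<'E'
from t import *
show(); part(RP,pl(.12),.78)
E
```

```text
t 8.85 q [ 0.73  0.02 -0.6   0.43 -0.89 -0.26] f [-0.5  0.1 -1.7] w 0.0451 chuck-frame tcp [ 0.0022 -0.0837  0.1702]
0.78 [-0.008, -0.048, 0.044] [-0.642, 0.045, -0.133] total deg 48.3
```

{"api": "play_rows", "payload": {"motion": [[-0.002,-0.01,0.009,-0.128,0.009,-0.027,0.4],[-0.003,-0.019,0.018,-0.257,0.018,-0.053,0.4],[-0.005,-0.029,0.026,-0.385,0.027,-0.08,0.4],[-0.006,-0.038,0.035,-0.514,0.036,-0.106,0.4],[-0.008,-0.048,0.044,-0.642,0.045,-0.133,0.4]]}}

```text
clock: 9.35
ee_pos: [0.4834, 0.1706, 0.2524]
eef_rot: [3.12, 1.162, -0.195]
wrist_force: [-0.2, -0.4, -2.1]
width: 0.0451
```

```bash
python3 - <<'E'
from t import *
show(); part(RP,pl(.12),1)
E
```

```text
t 9.35 q [ 0.83  0.02 -0.65  0.52 -0.75  0.21] f [-0.2 -0.4 -2.1] w 0.0451 chuck-frame tcp [ 0.0008 -0.0185  0.1689]
1 [-0.0, -0.018, 0.002] [-0.181, 0.013, -0.038] total deg 10.6
```

{"api": "play_rows", "payload": {"motion": [[0,-0.009,0.001,-0.09,0.006,-0.019,0.4],[0,-0.018,0.002,-0.181,0.013,-0.038,0.4],[0,-0.018,0.002,-0.181,0.013,-0.038,0.4],[0,-0.018,0.002,-0.181,0.013,-0.038,0.4],[0,-0.018,0.002,-0.181,0.013,-0.038,0.4]]}}

```text
clock: 9.85
ee_pos: [0.4853, 0.1885, 0.2516]
eef_rot: [3.033, 1.152, -0.1]
wrist_force: [0.2, 0.0, -1.3]
width: 0.0455
```

```bash
python3 - <<'E'
from workcell import *
from t import *
show((RP,pl(.12)),(RP,pl(.05)))
for n in("scene","top"):
    c=capture(n); np.savez(f"pics/{n}5.npz",**c)
a=cv2.resize(load("scene5")["img"][110:260,190:340],(400,400),interpolation=2); b=cv2.resize(load("top5")["img"][160:260,200:300],(400,400),interpolation=2)
cv2.imwrite("pics/five.png",np.hstack([a,b])[:,:,::-1])
c=load("scene5"); print(proj(c,pl(.12)+F@[0,0,.0585]),proj(c,pl(.12)+F@[-.02,0,.0585]))
E
```

```text
t 9.85 q [ 0.84  0.02 -0.65  0.53 -0.71  0.36] f [ 0.2  0.  -1.3] w 0.0455 chuck-frame tcp [ 0.0006 -0.0005  0.1681]
([-0.0004, -0.0006, 0.0006], [-0.0063, 0.0001, -0.0008])
([0.0696, -0.0006, 0.0006], [-0.0063, 0.0001, -0.0008])
[222.39584444 151.56746744] [216.53729235 159.77858834]
```

View pics/five.png

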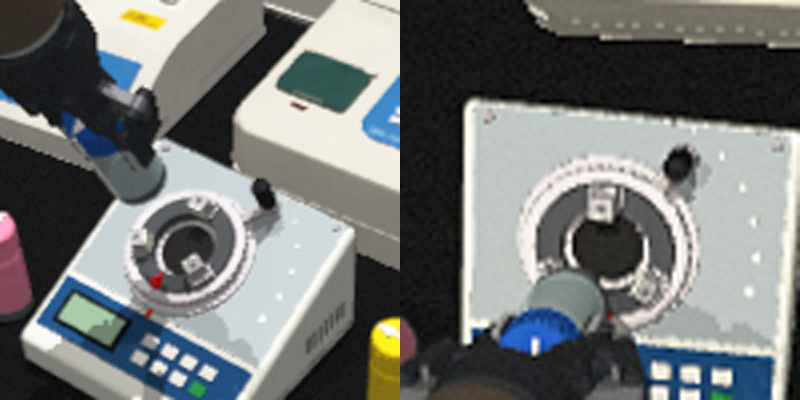

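The cell is held upright to the chuck axis above the open jaws, with its white rib showing on the downhill side. I'll cross-check the chuck centre from other views before lowering.

```bash
python3 - <<'E'
from t import *
from m2 import ringfit
d=F[:,2]@C
for n in("w1","w2","wrist3","top0","top3","scene0"):
    c=load(n)
    for th in(110,120,150):
        try: Cc,r,a,b=ringfit(c,0,F,d,thr=th,C0=C.copy()); print(n,th,(F.T@(Cc-C)).round(4),round(r,4),a,b)
        except Exception as e: print(n,th,"fail")
E
```

```text
w1 110 fail
w1 120 fail
w1 150 fail
w2 110 fail
w2 120 fail
w2 150 fail
wrist3 110 fail
wrist3 120 fail
wrist3 150 fail
top0 110 fail
top0 120 fail
top0 150 fail
top3 110 fail
top3 120 fail
top3 150 fail
scene0 110 fail
scene0 120 fail
scene0 150 fail
```

```bash
python3 - <<'E'
from t import *
from m2 import ringfit
d=F[:,2]@C
for n in("w1","w2","wrist3","top0","top3","scene0"):
    c=load(n)
    for th in(120,150):
        try: Cc,r,a,b=ringfit(c,(0,)*4,F,d,thr=th,C0=C.copy()); print(n,th,(F.T@(Cc-C)).round(4),round(r,4),a,b)
        except Exception as e: print(n,th,"fail",e)
E
```

```text
w1 120 [-0. -0.  0.] 0.0454 67 74
w1 150 [-0.     -0.0001 -0.    ] 0.0458 75 83
w2 120 [ 0.0011 -0.0018  0.    ] 0.0455 50 60
w2 150 [ 0.0012 -0.0017 -0.    ] 0.0458 46 61
wrist3 120 [ 0.0015 -0.0009  0.    ] 0.0457 57 63
wrist3 150 [ 0.0017 -0.0008 -0.    ] 0.0459 51 57
top0 120 [ 0.0049 -0.0096 -0.    ] 0.0393 5 5
top0 150 [ 0.0042 -0.0032  0.    ] 0.0467 11 11
top3 120 [ 0.0038 -0.0026  0.    ] 0.0466 18 21
top3 150 [ 0.0028 -0.0023  0.    ] 0.0477 13 15
scene0 120 fail axis 1 is out of bounds for array of dimension 1
scene0 150 [-0.003  -0.0052  0.    ] 0.0462 8 8
```

```bash
sed -i 's/^def kn/C=C+F@[.0012,-.0013,0]\ndef kn/' t.py; python3 - <<'E'
from t import *
show((RP,pl(.05)),(RP,pl(.02)))
E
```

```text
t 9.95 q [ 0.84  0.02 -0.65  0.53 -0.71  0.36] f [-0.9 -0.7 -1.4] w 0.0454 chuck-frame tcp [-0.0005  0.001   0.168 ]
([0.0695, 0.001, -0.0004], [-0.0058, -0.0, -0.0006])
([0.0995, 0.0009, -0.0004], [-0.0058, -0.0, -0.0006])
```

{"api": "play_rows", "payload": {"motion": [[0.02,0.001,0,0,0,0,0.4],[0.045,0.001,0,0,0,0,0.4],[0.07,0.001,0,0,0,0,0.4],[0.085,0.001,0,0,0,0,0.4],[0.1,0.001,0,0,0,0,0.4]]}}

```text
clock: 10.45
ee_pos: [0.5262, 0.1839, 0.1593]
eef_rot: [3.031, 1.152, -0.1]
wrist_force: [0.0, 0.3, -1.1]
width: 0.045
```

```bash
python3 - <<'E'
from t import *
show((RP,pl(.02)),(RP,pl(.003)))
E
```

```text
t 10.45 q [ 0.7   0.19 -0.79  0.81 -0.41  0.16] f [ 0.   0.3 -1.1] w 0.045 chuck-frame tcp [-0.0005  0.0002  0.067 ]
([-0.0015, 0.0003, -0.0004], [-0.0049, 0.0005, -0.0007])
([0.0155, 0.0002, -0.0004], [-0.0049, 0.0005, -0.0007])
```

{"api": "play_rows", "payload": {"motion": [[0.003,0,0,0,0,0,0.4],[0.006,0,0,0,0,0,0.4],[0.009,0,0,0,0,0,0.4],[0.012,0,0,0,0,0,0.4],[0.014,0,0,0,0,0,0.4]]}}

```text
clock: 10.95
ee_pos: [0.5318, 0.1838, 0.1478]
eef_rot: [3.034, 1.151, -0.096]
wrist_force: [0.5, 0.4, -2.1]
width: 0.0451
```

{"api": "play_rows", "payload": {"motion": [[0.0005,0,0,0,0,0,0.4],[0.001,0,0,0,0,0,0.4],[0.0015,0,0,0,0,0,0.4],[0.002,0,0,0,0,0,0.4],[0.002,0,0,0,0,0,0.4]]}}

```text
clock: 11.45
ee_pos: [0.5324, 0.1834, 0.1456]
eef_rot: [3.032, 1.152, -0.098]
wrist_force: [-0.6, -0.1, -2.0]
width: 0.0453
```

```bash
python3 - <<'E'
from t import *
show((RP,pl(0)))
E
```

```text
t 11.45 q [ 0.66  0.21 -0.81  0.9  -0.37  0.1 ] f [-0.6 -0.1 -2. ] w 0.0453 chuck-frame tcp [-0.0004  0.0003  0.052 ]
([0.0035, 0.0003, -0.0003], [-0.0045, -0.0001, -0.0002])
```

3.5 mm to go nominally, so I'll creep down.

{"api": "play_rows", "payload": {"motion": [[0.0005,0,0,0,0,0,0.4],[0.001,0,0,0,0,0,0.4],[0.0015,0,0,0,0,0,0.4],[0.002,0,0,0,0,0,0.4],[0.002,0,0,0,0,0,0.4]]}}

```text
clock: 11.95
ee_pos: [0.5332, 0.1833, 0.1437]
eef_rot: [3.032, 1.152, -0.099]
wrist_force: [0.1, 0.5, -2.3]
width: 0.0448
```

{"api": "play_rows", "payload": {"motion": [[0.0005,0,0,0,0,0,0.4],[0.0008,0,0,0,0,0,0.4],[0.001,0,0,0,0,0,0.4],[0.001,0,0,0,0,0,0.4],[0.001,0,0,0,0,0,0.4]]}}

```text
clock: 12.45
ee_pos: [0.5336, 0.1833, 0.1429]
eef_rot: [3.032, 1.152, -0.098]
wrist_force: [-0.2, 0.0, -1.7]
width: 0.0451
```

```bash
python3 - <<'E'
from t import *
show((RP,pl(0)))
E
```

```text
t 12.45 q [ 0.66  0.22 -0.82  0.92 -0.36  0.08] f [-0.2  0.  -1.7] w 0.0451 chuck-frame tcp [-0.0004  0.0003  0.049 ]
([0.0005, 0.0004, -0.0003], [-0.0046, -0.0001, -0.0002])
```

{"api": "play_rows", "payload": {"motion": [[0.0003,0,0,0,0,0,0.4],[0.0006,0,0,0,0,0,0.4],[0.0009,0,0,0,0,0,0.4],[0.001,0,0,0,0,0,0.4],[0.001,0,0,0,0,0,0.4]]}}

```text
clock: 12.95
ee_pos: [0.534, 0.1832, 0.1419]
eef_rot: [3.032, 1.152, -0.098]
wrist_force: [0.4, -0.3, -1.8]
width: 0.0455
```

{"api": "play_rows", "payload": {"motion": [[0.0003,0,0,0,0,0,0.4],[0.0006,0,0,0,0,0,0.4],[0.0009,0,0,0,0,0,0.4],[0.001,0,0,0,0,0,0.4],[0.001,0,0,0,0,0,0.4]]}}

```text
clock: 13.45
ee_pos: [0.5346, 0.1833, 0.1418]
eef_rot: [3.034, 1.151, -0.097]
wrist_force: [-5.3, -0.6, 4.8]
width: 0.0452
```

{"api": "play_rows", "payload": {"motion": [[-0.0007,0,0,0,0,0,0.1],[-0.0007,0,0,0,0,0,-0.08],[-0.0007,0,0,0,0,0,-0.15],[-0.0007,0,0,0,0,0,-0.3],[-0.0007,0,0,0,0,0,-0.45]]}}

```text
clock: 13.95
ee_pos: [0.5343, 0.1833, 0.1417]
eef_rot: [3.033, 1.152, -0.098]
wrist_force: [0.3, -0.2, -0.1]
width: 0.0619
```

```bash
python3 - <<'E'
from workcell import *
from t import *
show()
for n in("scene","top"):
    c=capture(n); np.savez(f"pics/{n}6.npz",**c)
a=cv2.resize(load("scene6")["img"][110:260,190:340],(400,400),interpolation=2); b=cv2.resize(load("top6")["img"][160:260,200:300],(400,400),interpolation=2)
cv2.imwrite("pics/six.png",np.hstack([a,b])[:,:,::-1])
E
```

```text
t 13.95 q [ 0.65  0.22 -0.82  0.93 -0.35  0.08] f [ 0.3 -0.2 -0.1] w 0.0619 chuck-frame tcp [-0.0002  0.0004  0.0476]
```

View pics/six.png

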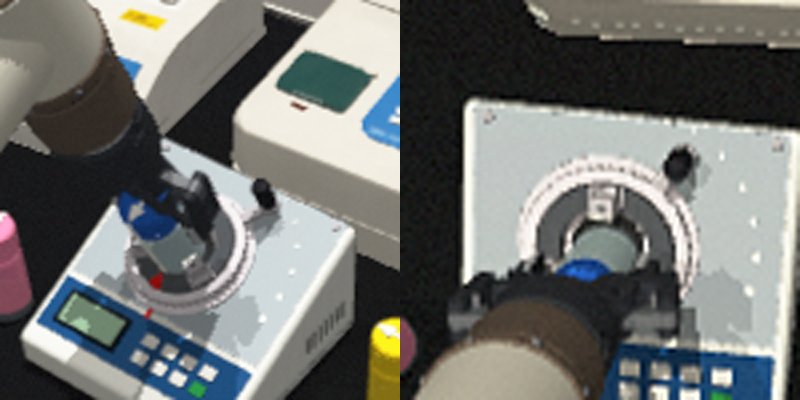

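Released: the cell stands in the chuck at scene crop (160,240), with its line above the red mark. Before retreating, I'll check on which side of the tool the camera sits.

{"api": "play_rows", "payload": {"motion": [[-0.01,0,0,0,0,0,-0.45],[-0.03,0,0,0,0,0,-0.45],[-0.055,0,0,0,0,0,-0.45],[-0.08,0,0,0,0,0,-0.45],[-0.1,0,0,0,0,0,-0.45]]}}

```text
clock: 14.55
ee_pos: [0.4933, 0.1877, 0.2344]
eef_rot: [3.035, 1.151, -0.095]
wrist_force: [0.5, 0.8, -0.1]
width: 0.0618
```

```bash
python3 - <<'E'
from workcell import *
from t import *
c=capture("wrist"); np.savez("pics/w7.npz",**c); R,p,o=cur()
print("cam in tool",(R.T@(c["T"][:3,3]-p)).round(3))
show(); P=(pts(c)-C)@F; im=c["img"].astype(int)
k=(np.hypot(P[...,0],P[...,1])<.03)&(abs(P[...,2]-.107)<.006); q=P[k]; print("cap top",len(q),q.mean(0).round(4),np.percentile(q,[1,99],axis=0).round(4).tolist())
n=np.linalg.svd(q-q.mean(0),full_matrices=False)[2][2]; print("cap normal in chuck",n.round(3))
s=k&(im[...,0]>140)&(im[...,1]>140); v,u=np.where(s); a=np.array([F.T@(onplane(c,x,y,F[:,2],F[:,2]@C+.107)-C) for x,y in zip(u,v)])[:,:2]
if len(u)>5: ev=np.linalg.svd(a-a.mean(0),full_matrices=False)[2][0]; print("arrow",len(u),a.mean(0),np.degrees(np.arctan2(ev[1],ev[0])))
for f in(1,-1): 
    Rt=tool(F[:,2],f*(F@[np.cos(.55),np.sin(.55),0])); part(Rt,kn(0,.12),1)
cv2.imwrite("pics/w7.png",c["img"][:,:,::-1])
E
```

```text
cam in tool [-0.14  -0.001 -0.069]
t 14.6 q [ 0.82  0.05 -0.68  0.56 -0.65  0.35] f [-0.6  0.7  2.7] w 0.062 chuck-frame tcp [0.0016 0.0019 0.1519]
cap top 4812 [-0.0058  0.0017  0.1059] [[-0.0272, -0.0189, 0.102], [0.0141, 0.0222, 0.1079]]
cap normal in chuck [0.023 0.003 1.   ]
arrow 596 [-0.0122692   0.00159195] 179.30693665527164
1 [0.032, 0.057, -0.061] [-2.013, -0.008, -0.002] total deg 115.3
1 [0.032, 0.057, -0.061] [1.129, -0.002, 0.007] total deg 64.7
```

View pics/w7.png

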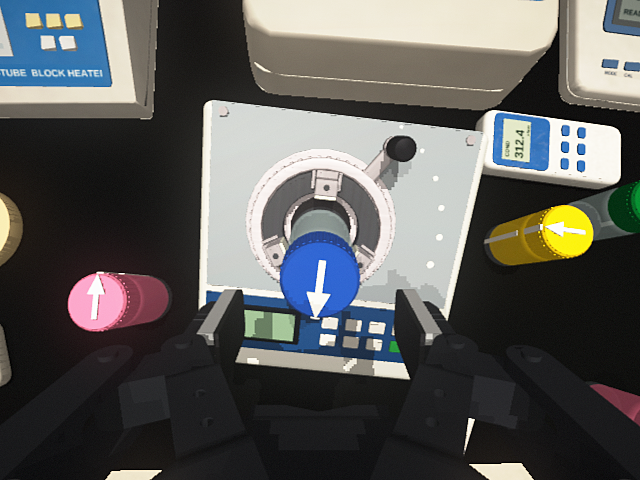

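The cell is seated. The arrow points downhill at 179.3° in the chuck frame, and the cap normal is within 1.3° of the axis. The cap sits about 5 mm downhill, against the lower jaws. Now back to the lever.

{"api": "play_rows", "payload": {"motion": [[0,0.01,-0.008,0.12,0,0,0.0],[0.001,0.02,-0.018,0.25,0,0,0.29],[0.003,0.03,-0.03,0.38,0,0,0.29],[0.005,0.038,-0.04,0.5,0,0,0.29],[0.008,0.046,-0.05,0.63,0,0,0.29]]}}

```text
clock: 15.1
ee_pos: [0.5431, 0.1414, 0.2478]
eef_rot: [-2.616, 1.152, -0.099]
wrist_force: [0.2, 0.7, 0.4]
width: 0.0302
```

```bash
python3 - <<'E'
from t import *
RK=tool(F[:,2],-(F@[np.cos(.55),np.sin(.55),0]))
show((RK,kn(0,.1)))
E
```

```text
t 15.1 q [ 0.67  0.09 -0.58  0.49 -0.65 -0.08] f [0.2 0.7 0.4] w 0.0302 chuck-frame tcp [ 0.0546 -0.0405  0.1393]
([0.0393, -0.0006, -0.0151], [0.4942, -0.0003, -0.0002])
```

{"api": "play_rows", "payload": {"motion": [[0.005,0,-0.005,0.12,0,0,0.29],[0.015,0,-0.01,0.25,0,0,0.29],[0.025,-0.0005,-0.015,0.37,0,0,0.29],[0.039,-0.0005,-0.015,0.494,0,0,0.29],[0.039,-0.0005,-0.015,0.494,0,0,0.29]]}}

```text
clock: 15.6
ee_pos: [0.5693, 0.1311, 0.2153]
eef_rot: [-2.134, 1.155, -0.106]
wrist_force: [0.2, -1.1, 0.6]
width: 0.0302
```

```bash
python3 - <<'E'
from t import *
RK=tool(F[:,2],-(F@[np.cos(.55),np.sin(.55),0]))
show((RK,kn(0,.1)),(RK,kn(0,.024)))
E
```

```text
t 15.6 q [ 0.61  0.16 -0.6   0.52 -0.56 -0.56] f [ 0.2 -1.1  0.6] w 0.0302 chuck-frame tcp [ 0.0661 -0.0482  0.0986]
([-0.0014, -0.002, -0.0005], [0.0057, -0.0009, -0.0047])
([0.0746, -0.0023, -0.0004], [0.0057, -0.0009, -0.0047])
```

{"api": "play_rows", "payload": {"motion": [[0.012,-0.0015,0,0,0,0,0.29],[0.028,-0.0015,0,0,0,0,0.29],[0.044,-0.0015,0,0,0,0,0.29],[0.06,-0.0015,0,0,0,0,0.29],[0.074,-0.0015,0,0,0,0,0.29]]}}

```text
clock: 16.1
ee_pos: [0.6014, 0.1303, 0.1499]
eef_rot: [-2.128, 1.152, -0.097]
wrist_force: [0.8, -0.3, 0.1]
width: 0.0302
```

```bash
python3 - <<'E'
from t import *
show(*[(None,kn(s,.024)) for s in(.1,.2,.3,.4,.5,.6,.7,.8,.9)])
E
```

```text
t 16.1 q [ 0.52  0.28 -0.68  0.74 -0.36 -0.73] f [ 0.8 -0.3  0.1] w 0.0302 chuck-frame tcp [ 0.0688 -0.0458  0.0258]
([0.0018, 0.0094, -0.004], [0.0, 0.0, 0.0])
([0.0018, 0.0174, -0.006], [0.0, 0.0, 0.0])
([0.0018, 0.0256, -0.0073], [0.0, 0.0, 0.0])
([0.0018, 0.0339, -0.0077], [0.0, 0.0, 0.0])
([0.0018, 0.0422, -0.0073], [0.0, 0.0, 0.0])
([0.0018, 0.0504, -0.0061], [0.0, 0.0, 0.0])
([0.0018, 0.0584, -0.0041], [0.0, 0.0, 0.0])
([0.0018, 0.0662, -0.0013], [0.0, 0.0, 0.0])
([0.0018, 0.0737, 0.0023], [0.0, 0.0, 0.0])
```

{"api": "play_rows", "payload": {"motion": [[0.001,0.0094,-0.004,0,0,0,0.29],[0.001,0.0174,-0.006,0,0,0,0.29],[0.001,0.0256,-0.0073,0,0,0,0.29],[0.001,0.034,-0.0077,0,0,0,0.29],[0.001,0.042,-0.0073,0,0,0,0.29]]}}

```text
clock: 16.6
ee_pos: [0.5714, 0.1056, 0.1383]
eef_rot: [-2.122, 1.148, -0.091]
wrist_force: [4.5, -0.7, 1.2]
width: 0.0301
```

```bash
python3 - <<'E'
from t import *
show(*[(None,kn(s,.024)) for s in(.6,.7,.75,.8,.85,.9,.95,1.0)])
E
```

```text
t 16.6 q [ 0.46  0.24 -0.81  0.95 -0.27 -0.88] f [ 4.5 -0.7  1.2] w 0.0301 chuck-frame tcp [ 0.0391 -0.0733  0.0264]
([0.0024, 0.0106, 0.0015], [0.0, 0.0, 0.0])
([0.0023, 0.0186, 0.0035], [0.0, 0.0, 0.0])
([0.0023, 0.0226, 0.0048], [0.0, 0.0, 0.0])
([0.0023, 0.0264, 0.0063], [0.0, 0.0, 0.0])
([0.0023, 0.0302, 0.008], [0.0, 0.0, 0.0])
([0.0023, 0.0339, 0.0099], [0.0, 0.0, 0.0])
([0.0022, 0.0375, 0.012], [0.0, 0.0, 0.0])
([0.0022, 0.041, 0.0142], [0.0, 0.0, 0.0])
```

```bash
python3 - <<'E'
from t import *
F2=frame(YAW,np.radians(15)); RK2=tool(F2[:,2],-(F@[np.cos(.5),np.sin(.5),0]))
show(*[(RK2,kn(s,.0245)) for s in(.6,.7,.75,.8)])
E
```

```text
t 16.6 q [ 0.46  0.24 -0.81  0.95 -0.27 -0.88] f [ 4.5 -0.7  1.2] w 0.0301 chuck-frame tcp [ 0.0391 -0.0733  0.0264]
([0.0019, 0.0106, 0.0015], [0.0524, -0.0792, 0.1399])
([0.0018, 0.0186, 0.0035], [0.0524, -0.0792, 0.1399])
([0.0018, 0.0226, 0.0048], [0.0524, -0.0792, 0.1399])
([0.0018, 0.0264, 0.0063], [0.0524, -0.0792, 0.1399])
```

{"api": "play_rows", "payload": {"motion": [[0.0005,0.004,0.0007,0.012,-0.018,0.03,0.29],[0.001,0.008,0.0012,0.024,-0.035,0.06,0.29],[0.0015,0.012,0.002,0.036,-0.052,0.09,0.29],[0.0015,0.016,0.0028,0.048,-0.07,0.12,0.29],[0.0015,0.0186,0.0035,0.052,-0.079,0.14,0.29]]}}

```text
clock: 17.1
ee_pos: [0.5564, 0.1014, 0.1303]
eef_rot: [-2.069, 1.308, -0.09]
wrist_force: [3.1, 0.9, 3.2]
width: 0.0304
```

```bash
python3 - <<'E'
from workcell import *
from t import *
show(*[(None,kn(s,.0245)) for s in(.75,.8,.85,.9,.95,1.0)])
c=capture("top"); P=(pts(c)-C)@F; v=c["img"].max(2)
c=capture("wrist"); np.savez("pics/w8.npz",**c); P=(pts(c)-C)@F; v=c["img"].max(2)
k=(v<80)&(P[...,2]>.044)&(P[...,2]<.052)&(abs(np.hypot(P[...,0],P[...,1])-.083)<.012); q=P[k]; print(len(q),np.median(q,0) if len(q) else "",-.61-np.arctan2(np.median(q[:,1]),np.median(q[:,0])) if len(q) else "")
k=(np.hypot(P[...,0],P[...,1])<.03)&(abs(P[...,2]-.107)<.004); q=P[k]; print("cap",len(q),np.percentile(q,[1,99],axis=0).mean(0).round(4) if len(q) else "")
E
```

```text
t 17.1 q [ 0.54  0.28 -0.58  0.31 -0.52 -0.38] f [3.1 0.9 3.2] w 0.0304 chuck-frame tcp [ 0.0225 -0.079   0.025 ]
([0.0013, 0.0054, 0.0005], [0.0, 0.0, 0.0])
([0.0019, 0.0093, 0.0018], [0.0, 0.0, 0.0])
([0.0026, 0.0132, 0.0033], [0.0, 0.0, 0.0])
([0.0032, 0.0169, 0.0049], [0.0, 0.0, 0.0])
([0.0038, 0.0206, 0.0068], [0.0, 0.0, 0.0])
([0.0045, 0.0241, 0.0088], [0.0, 0.0, 0.0])
1831 [ 0.03255333 -0.0767208   0.04784374] 0.5595110629141343
cap 0
```

{"api": "play_rows", "payload": {"motion": [[0.001,0.004,0.0003,0,0,0,0.29],[0.0015,0.0075,0.001,0,0,0,0.29],[0.002,0.0105,0.002,0,0,0,0.29],[0.0025,0.0132,0.003,0,0,0,0.29],[0.003,0.0155,0.0042,0,0,0,0.29]]}}

```text
clock: 17.7
ee_pos: [0.5393, 0.0968, 0.1217]
eef_rot: [-2.082, 1.311, -0.106]
wrist_force: [4.2, -0.5, 2.8]
width: 0.0306
```

```bash
python3 - <<'E'
from t import *
show(*[(None,kn(s,.0245)) for s in(.9,.95,1.0)])
E
```

```text
t 17.7 q [ 0.55  0.26 -0.64  0.34 -0.49 -0.42] f [ 4.2 -0.5  2.8] w 0.0306 chuck-frame tcp [ 0.0039 -0.0852  0.0239]
([-0.0008, -0.002, 0.0015], [0.0, 0.0, 0.0])
([-0.0001, 0.0016, 0.0034], [0.0, 0.0, 0.0])
([0.0006, 0.0052, 0.0054], [0.0, 0.0, 0.0])
```

```bash
cat > kc.py <<'E'
from workcell import *
from t import *
def check(n):
    c=capture("wrist"); np.savez(f"pics/{n}.npz",**c); P=(pts(c)-C)@F; v=c["img"].max(2)
    k=((v<80)&(P[...,2]>.046)&(P[...,2]<.0515)&(abs(np.hypot(P[...,0],P[...,1])-.083)<.014)).astype(np.uint8)
    m,l,s,ce=cv2.connectedComponentsWithStats(k)
    for i in range(1,m):
        if s[i,4]>60: q=P[l==i]; e=np.percentile(q,[1,99],axis=0); x,y=e.mean(0)[:2]; print("blob",s[i].tolist(),"ext",(e[1]-e[0]).round(4),"c",round(x,4),round(y,4),"s",round(-.61-np.arctan2(y,x),3))
    k=(np.hypot(P[...,0],P[...,1])<.03)&(abs(P[...,2]-.107)<.004); q=P[k]; print("cap",len(q),np.percentile(q,[1,99],axis=0).mean(0).round(4) if len(q) else "")
    return c
E
python3 -c "
from kc import *
c=check('w9'); cv2.imwrite('pics/w9.png',c['img'][:,:,::-1])"
```

```text
blob [270, 307, 9, 56, 146] ext [0.0119 0.0184 0.0054] c 0.0231 -0.0767 s 0.669
blob [359, 312, 4, 46, 82] ext [0.0087 0.0151 0.005 ] c -0.0056 -0.0892 s 1.023
blob [236, 317, 18, 9, 94] ext [0.0048 0.0029 0.0047] c 0.0349 -0.077 s 0.536
blob [288, 316, 41, 36, 1109] ext [0.0133 0.0135 0.0036] c 0.0119 -0.081 s 0.815
cap 0
```

View pics/w9.png

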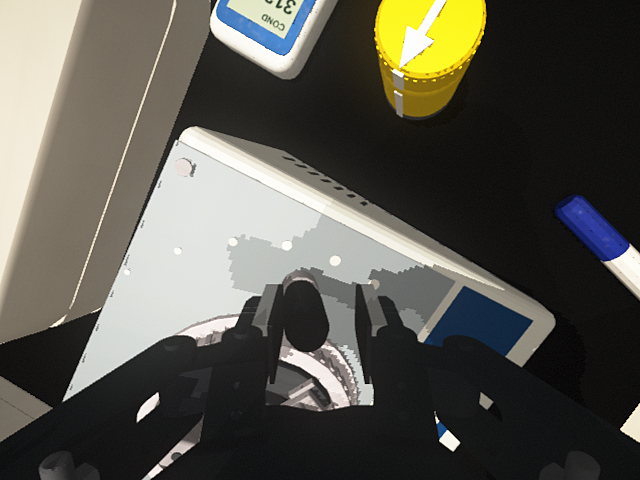

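The knob is at (306,330) against the left finger, which gives a sleeve angle of about 0.815. I'll push a little further, to about 0.86.

{"api": "play_rows", "payload": {"motion": [[0,0.001,0.0005,0,0,0,0.29],[0,0.002,0.001,0,0,0,0.29],[0,0.003,0.0015,0,0,0,0.29],[0,0.004,0.002,0,0,0,0.29],[0,0.004,0.002,0,0,0,0.29]]}}

```text
clock: 18.25
ee_pos: [0.5361, 0.0979, 0.1209]
eef_rot: [-2.076, 1.31, -0.1]
wrist_force: [6.2, -0.4, 1.2]
width: 0.0304
```

```bash
python3 -c "
from kc import *
show(); check('w10')"
```

```text
t 18.25 q [ 0.55  0.26 -0.65  0.34 -0.48 -0.44] f [ 6.2 -0.4  1.2] w 0.0304 chuck-frame tcp [ 0.0006 -0.0844  0.0245]
blob [270, 306, 9, 52, 138] ext [0.0109 0.0164 0.0053] c 0.0201 -0.0769 s 0.705
blob [359, 309, 4, 49, 88] ext [0.0089 0.016  0.0053] c -0.009 -0.0888 s 1.062
blob [288, 311, 40, 37, 1104] ext [0.0134 0.0137 0.0035] c 0.0092 -0.0814 s 0.848
blob [236, 316, 18, 10, 107] ext [0.0047 0.0031 0.0051] c 0.0315 -0.0763 s 0.569
cap 0
```

{"api": "play_rows", "payload": {"motion": [[0,-0.005,-0.001,0,0,0,0.29],[-0.015,-0.005,-0.003,0,0,0,0.2],[-0.04,-0.007,-0.006,0,0,0,0.1],[-0.08,-0.008,-0.01,0,0,0,0],[-0.12,-0.01,-0.02,0,0,0,0]]}}

```text
clock: 18.8
ee_pos: [0.5177, 0.0848, 0.2394]
eef_rot: [-2.102, 1.32, -0.126]
wrist_force: [0.5, 0.5, -0.4]
width: 0.0431
```

```bash
python3 - <<'E'
from t import *
show((RP,C+F@[-.0,0,.2]))
E
```

```text
t 18.8 q [ 0.56  0.09 -0.47  0.21 -0.83 -0.29] f [ 0.5  0.5 -0.4] w 0.0431 chuck-frame tcp [ 0.0332 -0.0992  0.1397]
([-0.0546, -0.0102, 0.1072], [-1.1767, 0.1555, -0.0885])
```

{"api": "play_rows", "payload": {"motion": [[-0.03,-0.002,0.01,-0.12,0.015,-0.01,0],[-0.06,-0.005,0.03,-0.25,0.03,-0.02,0],[-0.065,-0.008,0.05,-0.38,0.05,-0.03,0],[-0.065,-0.01,0.07,-0.5,0.07,-0.04,0],[-0.06,-0.01,0.09,-0.63,0.085,-0.05,0]]}}

```text
clock: 19.3
ee_pos: [0.4787, 0.1737, 0.2887]
eef_rot: [-2.784, 1.219, -0.176]
wrist_force: [-0.0, 0.6, -1.2]
width: 0.0428
```

```bash
cat > fin.py <<'E'
from kc import *
show((RP,C+F@[0,0,.2]))
c=check('w11'); P=(pts(c)-C)@F; im=c["img"].astype(int)
k=(np.hypot(P[...,0],P[...,1])<.035)&(abs(P[...,2]-.107)<.006); q=P[k]
if len(q):
    print("z med",np.median(q[:,2]),"ext",np.percentile(q,[1,99],axis=0).round(4).tolist()); n=np.linalg.svd(q-q.mean(0),full_matrices=False)[2][2]; print("cap normal",n.round(3))
    s=k&(im[...,0]>140)&(im[...,1]>140); v,u=np.where(s); a=np.array([F.T@(onplane(c,x,y,F[:,2],F[:,2]@C+.107)-C) for x,y in zip(u,v)])[:,:2]
    ev=np.linalg.svd(a-a.mean(0),full_matrices=False)[2][0]; print("arrow",len(u),a.mean(0),np.degrees(np.arctan2(ev[1],ev[0])))
cv2.imwrite("pics/w11.png",c["img"][:,:,::-1])
E
python3 fin.py
```

```text
t 19.3 q [ 0.83  0.   -0.52  0.38 -0.89 -0.01] f [-0.   0.6 -1.2] w 0.0428 chuck-frame tcp [ 0.0098 -0.0145  0.2041]
([0.0043, -0.0094, 0.0148], [-0.5429, 0.064, -0.0377])
blob [374, 167, 19, 18, 246] ext [0.0137 0.0136 0.004 ] c 0.0118 -0.08 s 0.815
cap 2973 [-0.0007  0.0013  0.1058]
z med 0.10599473582128785 ext [[-0.0213, -0.0194, 0.1024], [0.0203, 0.022, 0.1079]]
cap normal [ 0.019 -0.007  1.   ]
arrow 386 [-0.00609134  0.00199703] -179.97769514491938
```

View pics/w11.png

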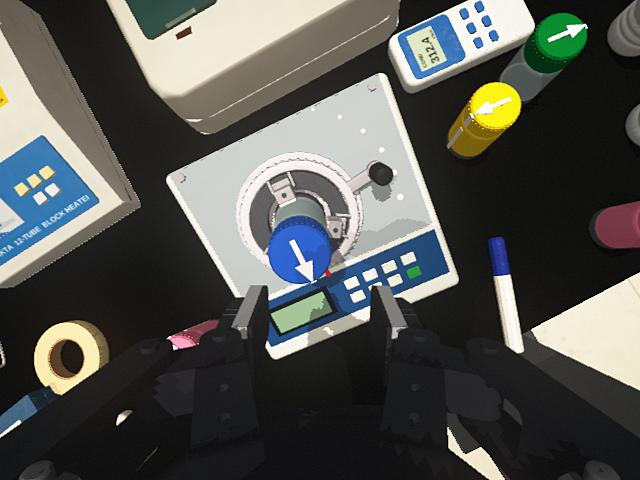

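The cell is centred (−0.7, 1.3 mm), upright and on the mark. The two views put the lever at 0.815 and 0.848, and the push force rose only about 1.5 N. I'll press it slightly further so the grip is certain.

```bash
cat >> t.py <<'E'
F2=frame(YAW,np.radians(15)); RK2=tool(F2[:,2],-(F@[np.cos(.45),np.sin(.45),0]))
E
python3 - <<'E'
from t import *
show((RK2,kn(.82,.11)))
E
```

```text
t 19.35 q [ 0.83  0.   -0.52  0.38 -0.89 -0.01] f [-2.5  0.1 -1.4] w 0.0425 chuck-frame tcp [ 0.0077 -0.014   0.2025]
([0.0939, 0.0555, -0.0365], [0.6898, -0.0837, 0.041])
```

{"api": "play_rows", "payload": {"motion": [[0.005,0.014,-0.009,0.14,-0.017,0.008,0.2],[0.012,0.028,-0.018,0.28,-0.033,0.016,0.29],[0.025,0.042,-0.027,0.42,-0.05,0.025,0.29],[0.05,0.055,-0.036,0.56,-0.067,0.033,0.29],[0.08,0.0555,-0.0365,0.69,-0.084,0.041,0.29]]}}

```text
clock: 19.85
ee_pos: [0.5083, 0.1011, 0.2183]
eef_rot: [-1.991, 1.308, -0.082]
wrist_force: [-0.3, 0.7, 0.1]
width: 0.0302
```

```bash
python3 - <<'E'
from t import *
show((RK2,kn(.82,.08)),(RK2,kn(.84,.0245)))
E
```

```text
t 19.85 q [ 0.6   0.09 -0.54  0.24 -0.75 -0.42] f [-0.3  0.7  0.1] w 0.0302 chuck-frame tcp [ 0.0146 -0.084   0.1248]
([0.0448, -0.0043, -0.0002], [-0.0198, 0.0034, 0.0024])
([0.0998, -0.0105, -0.0036], [-0.0198, 0.0034, 0.0024])
```

{"api": "play_rows", "payload": {"motion": [[0.022,-0.003,0,-0.01,0.003,0.002,0.29],[0.045,-0.0045,0,-0.02,0.003,0.002,0.29],[0.065,-0.0065,-0.001,-0.02,0.003,0.002,0.29],[0.085,-0.0085,-0.0025,-0.02,0.003,0.002,0.29],[0.0985,-0.01,-0.0035,-0.02,0.003,0.002,0.29]]}}

```text
clock: 20.35
ee_pos: [0.5435, 0.0995, 0.1241]
eef_rot: [-2.044, 1.312, -0.109]
wrist_force: [-0.9, 0.6, -0.6]
width: 0.0306
```

```bash
python3 - <<'E'
from kc import *
show(*[(None,kn(s,.0245)) for s in(.9,.95,.985,1.0)]); check("w12")
E
```

```text
t 20.35 q [ 0.55  0.27 -0.62  0.33 -0.5  -0.46] f [-0.9  0.6 -0.6] w 0.0306 chuck-frame tcp [ 0.0085 -0.0822  0.0245]
([0.0005, 0.0033, 0.0009], [0.0, 0.0, 0.0])
([0.0012, 0.0071, 0.0026], [0.0, 0.0, 0.0])
([0.0016, 0.0096, 0.0039], [0.0, 0.0, 0.0])
([0.0018, 0.0107, 0.0045], [0.0, 0.0, 0.0])
blob [359, 302, 5, 56, 110] ext [0.0101 0.0193 0.0053] c -0.0008 -0.0872 s 0.97
blob [270, 305, 10, 54, 140] ext [0.0107 0.0178 0.0054] c 0.0281 -0.0747 s 0.601
blob [302, 312, 41, 37, 1076] ext [0.0135 0.0134 0.0034] c 0.0119 -0.081 s 0.815
blob [236, 317, 18, 9, 110] ext [0.0051 0.0028 0.0048] c 0.0396 -0.075 s 0.475
cap 0
```

{"api": "play_rows", "payload": {"motion": [[0.0005,0.003,0.001,0,0,0,0.29],[0.001,0.006,0.002,0,0,0,0.29],[0.0015,0.008,0.003,0,0,0,0.29],[0.0017,0.0095,0.004,0,0,0,0.29],[0.0018,0.0107,0.0045,0,0,0,0.29]]}}

```text
clock: 20.9
ee_pos: [0.5361, 0.1027, 0.124]
eef_rot: [-2.019, 1.302, -0.081]
wrist_force: [3.6, -0.5, 1.2]
width: 0.0308
```

```bash
python3 - <<'E'
from kc import *
show(); check("w13")
E
```

```text
t 20.9 q [ 0.56  0.25 -0.65  0.35 -0.48 -0.49] f [ 3.6 -0.5  1.2] w 0.0308 chuck-frame tcp [ 0.0014 -0.0797  0.0275]
blob [287, 295, 40, 38, 1099] ext [0.0133 0.0136 0.0036] c 0.0117 -0.081 s 0.817
blob [358, 297, 8, 55, 120] ext [0.0099 0.0199 0.0052] c -0.0083 -0.0854 s 1.058
blob [277, 311, 3, 34, 61] ext [0.0058 0.011  0.0052] c 0.0198 -0.0732 s 0.697
blob [237, 313, 18, 10, 106] ext [0.0051 0.0031 0.0053] c 0.032 -0.0727 s 0.546
cap 0
```

```bash
python3 - <<'E'
from t import *
show(*[(RK2,kn(s,.0255)) for s in(.97,1.0,1.03)])
E
```

```text
t 20.95 q [ 0.56  0.25 -0.65  0.35 -0.48 -0.49] f [ 2.6 -0.3  1.7] w 0.0303 chuck-frame tcp [ 0.0014 -0.0797  0.0276]
([0.0023, 0.0031, -0.0022], [0.0094, 0.0008, 0.0084])
([0.0027, 0.0053, -0.001], [0.0094, 0.0008, 0.0084])
([0.0031, 0.0075, 0.0002], [0.0094, 0.0008, 0.0084])
```

{"api": "play_rows", "payload": {"motion": [[0.0005,0.0012,-0.0005,0,0,0,0.29],[0.001,0.0024,-0.001,0,0,0,0.29],[0.0015,0.0036,-0.001,0,0,0,0.29],[0.002,0.0048,-0.001,0,0,0,0.29],[0.002,0.0055,-0.001,0,0,0,0.29]]}}

```text
clock: 21.45
ee_pos: [0.5345, 0.1018, 0.1224]
eef_rot: [-2.004, 1.297, -0.065]
wrist_force: [4.8, 3.8, 5.8]
width: 0.0302
```

```bash
python3 - <<'E'
from kc import *
show(*[(RK2,kn(s,.0255)) for s in(.97,1.0,1.03)]); check("w14")
E
```

```text
t 21.45 q [ 0.56  0.25 -0.66  0.36 -0.46 -0.5 ] f [4.8 3.8 5.8] w 0.0302 chuck-frame tcp [-0.0007 -0.0807  0.0267]
([0.0012, 0.001, -0.0021], [0.0106, 0.0027, 0.0148])
([0.0015, 0.0031, -0.0009], [0.0106, 0.0027, 0.0148])
([0.0019, 0.0053, 0.0003], [0.0106, 0.0027, 0.0148])
blob [286, 297, 40, 39, 1106] ext [0.0134 0.0136 0.0036] c 0.0098 -0.0813 s 0.841
blob [359, 298, 7, 54, 125] ext [0.01   0.0198 0.0053] c -0.0105 -0.0865 s 1.082
blob [271, 303, 9, 45, 113] ext [0.0091 0.0148 0.0054] c 0.019 -0.0751 s 0.713
blob [237, 314, 18, 9, 122] ext [0.005  0.0028 0.0054] c 0.0299 -0.0737 s 0.576
cap 0
```

{"api": "play_rows", "payload": {"motion": [[0.0003,0.0012,0,0,0,0,0.29],[0.0006,0.0024,0,0,0,0,0.29],[0.001,0.0036,0,0,0,0,0.29],[0.001,0.0045,0,0,0,0,0.29],[0.001,0.0045,0,0,0,0,0.29]]}}

```text
clock: 22.0
ee_pos: [0.5322, 0.1014, 0.1213]
eef_rot: [-1.995, 1.294, -0.054]
wrist_force: [6.9, 5.2, 6.4]
width: 0.0303
```

```bash
python3 - <<'E'
from kc import *
show(); check("w15")
E
```

```text
t 22.0 q [ 0.56  0.25 -0.68  0.37 -0.45 -0.51] f [6.9 5.2 6.4] w 0.0303 chuck-frame tcp [-0.0032 -0.0813  0.0267]
blob [285, 299, 41, 38, 1111] ext [0.0135 0.0135 0.0036] c 0.0073 -0.0815 s 0.872
blob [359, 299, 5, 54, 102] ext [0.0098 0.0187 0.0052] c -0.0129 -0.0872 s 1.107
blob [271, 303, 9, 46, 109] ext [0.009  0.0151 0.0052] c 0.0163 -0.0757 s 0.749
blob [237, 314, 18, 9, 119] ext [0.0049 0.0031 0.0052] c 0.0273 -0.0744 s 0.609
cap 0
```

{"api": "play_rows", "payload": {"motion": [[0,-0.005,0,0,0,0,0.29],[-0.005,-0.011,0,0,0,0,0.29],[-0.035,-0.013,-0.004,0,0,0,0.2],[-0.075,-0.015,-0.01,0,0,0,0.1],[-0.115,-0.016,-0.02,0,0,0,0]]}}

```text
clock: 22.55
ee_pos: [0.5156, 0.0857, 0.2334]
eef_rot: [-2.043, 1.313, -0.106]
wrist_force: [0.3, 0.3, -0.3]
width: 0.0427
```

{"api": "play_rows", "payload": {"motion": [[-0.03,-0.002,0.01,-0.12,0.015,-0.01,0],[-0.06,-0.005,0.03,-0.25,0.03,-0.02,0],[-0.065,-0.008,0.05,-0.38,0.05,-0.03,0],[-0.065,-0.01,0.07,-0.5,0.07,-0.04,0],[-0.06,-0.01,0.09,-0.63,0.085,-0.05,0]]}}

```text
clock: 23.05
ee_pos: [0.4792, 0.1753, 0.2835]
eef_rot: [-2.74, 1.213, -0.172]
wrist_force: [0.2, 1.5, -1.1]
width: 0.0424
```

```bash
python3 fin.py; python3 - <<'E'
from workcell import *
from h import *
c=capture("scene"); a=load("scene0")["img"].astype(int); d=abs(c["img"].astype(int)-a).max(2)
for n,(u,v) in dict(green=(375,255),black=(443,338),teal=(432,275),navy=(397,300)).items(): print(n,"changed px",(d[v-25:v+25,u-12:u+12]>40).sum())
E
```

```text
t 23.05 q [ 0.83  0.   -0.53  0.4  -0.87 -0.06] f [ 0.2  1.5 -1.1] w 0.0424 chuck-frame tcp [ 0.0081 -0.013   0.1991]
([-0.0007, -0.0079, 0.0131], [-0.5834, 0.0569, -0.0371])
blob [376, 163, 18, 19, 252] ext [0.0134 0.0131 0.0039] c 0.0118 -0.0802 s 0.815
cap 3088 [-0.0006  0.0013  0.1058]
z med 0.10600516326862025 ext [[-0.0212, -0.0195, 0.102], [0.0203, 0.0218, 0.1079]]
cap normal [ 0.02  -0.008  1.   ]
arrow 393 [-0.00636089  0.00198452] -179.6019713392458
green changed px 0
black changed px 0
teal changed px 0
navy changed px 0
```

The lever eases back to the same 0.815 from a harder push. That means the jaws' elastic reaction is balancing the sleeve's friction, so they are firmly on the cell. Handing in.

```bash
python3 -c "
from workcell import *
print(job_done())"
```

```text
the job is handed in; nothing more can be done
None
```

The blue-capped cell is standing on the chuck's seat with its line on the red mark, the jaws are closed on it, and the arm is clear. I handed the job in at about 23 s of the 58 s allowed; no verdict was reported.

**What I did:** I swung the lever back to its open stop, where the knob measured −0.61 rad. I then picked up the cell, turned and tilted it to the chuck, and lowered it until about 8 N of contact before letting go. Last, I swung the lever clockwise to close the jaws.

**Last checks:**

| Check | Result |
|---|---|
| Index arrow | within 0.5° of the red mark |
| Cell axis | about 1.2° off the chuck axis |
| Cap centre | within 1.5 mm of the chuck axis |
| Cap top height | 106 mm (107 mm expected) |
| Standards and loose bottles | no changed pixels in the scene image |

**What disagreed:**
- **Cell slid on release:** it moved about 5 mm downhill against the lower jaws, and closing the jaws centred it.
- **Lever sprang back:** it read 0.848 and later 0.872 while pushed, but eased back to 0.815 both times when released. I take this as the jaws pressing back against the cell. The per-jaw force could not be measured directly; 0.815 is inside the stated grip range of 0.8 to 0.9.
- **Chuck centre:** the fixed cameras put it 3 to 5 mm from where the wrist camera did, on few edge points, so I used the wrist camera.

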